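Balance the rocker tray with bottle and ballast

TASK

Take the bottle out of the slanted rest and stand it upright in the square bay of the see-saw tray, letting go so that the tray tips to that side. Then bring the scoop of steel balls, held level, down until its lip is close over the long pan on the raised side, and only then tip it there so that all five balls end in the pan and the tray comes level. Finally set the empty scoop upright on the bench, leaving the other things where they are.

Things in the scene. Friction and masses are not known exactly. Their poses are not given: they have to be found in the camera images.
- rocker: fixed white stand of the see-saw rocker, foot 160 x 150 mm, two uprights (at x = +-72 mm, 36 mm wide in y, 74 mm high) carrying the tray's axle 62 mm above the bench along the stand's x axis. Origin under its centre. The tray's bottle bay is on the +y side (left at yaw 0), its ballast pan on the -y side
- tray (a joint): tilt of the see-saw tray (plate 122 x 250 mm) about its axle, rad: 0 level, positive when the bottle bay is down and the pan up; stops at +-0.14. Soft springs (0.45 N m/rad) level it when empty, but the bottle alone takes it to the stop (each side moves 12 mm). Bottle and all five balls, both 85 mm from the axle, balance
- tray_bay (a point): centre of the floor of the bottle bay, axes as the tray's (z out of the tray; level at 70 mm above the bench): a square 50 x 50 mm inside with a rim 12 mm high and 3 mm thick, 85 mm from the axle. The floor gives way downward under load as the tray tips.
- tray_pan (a point): bottom of the valley in the middle of the ballast pan, axes as the tray's (72 mm above the bench when level): pan 110 (x) x 70 (y) mm inside, walls 3 mm thick, tops 30 mm above this point; the floor falls 25 deg from both long sides to the valley line along x, where balls collect, 85 mm from the axle
- rest: fixed white slanted bottle rest, foot 125 x 64 mm, 75 mm high. Origin at bench height, 20 mm to +x of the foot's middle. The bottle leans 30 deg toward the rest's -x (roughly toward the robot), its underside centre 35 mm above this origin, on a 30 mm wide plate along its lower side (to 59 mm up the bottle), between low cheeks in y (to 19 mm up the bottle)
- bottle: white bottle with a pointed nozzle lying in the slanted rest: straight round body 42 mm dia to 76 mm above its underside, total 110 mm with the nozzle, about 100 g. Origin at the centre of its underside, z along its axis to the nozzle.
- scoop: aluminium weighing scoop on the bench with the five balls in it: trough 46 mm wide (40 inside), walls 27 mm high, flat floor x -30 to +30 mm, then a lip rising 14 deg to x = -56 mm, its side walls to 20 mm. Open at the lip (-x) end: tipped lip down 35 deg the balls roll out. White upright handle plate at its back. Origin under the trough's centre, z up; 90 g without balls
- scoop_lip (a point): middle of the scoop's lip edge, 10 mm above the scoop's underside; scoop axes
- scoop_grip (a point): point in the scoop's upright handle plate, 50 mm above the scoop's underside and 48 mm behind the origin; the plate is 10 mm thick in y, 31 mm long in x (32 to 63 mm), from 0 to 68 mm high; scoop axes
- ball1_center (a point): centre of a steel ballast ball, 17 mm dia, 20 g, in the scoop at the start (the five are alike)
- ball2_center (a point): centre of a steel ballast ball, 17 mm dia, 20 g, in the scoop at the start (the five are alike)
- ball3_center (a point): centre of a steel ballast ball, 17 mm dia, 20 g, in the scoop at the start (the five are alike)
- ball4_center (a point): centre of a steel ballast ball, 17 mm dia, 20 g, in the scoop at the start (the five are alike)
- ball5_center (a point): centre of a steel ballast ball, 17 mm dia, 20 g, in the scoop at the start (the five are alike)
- amber_bottle: brown bottle with black cap, 34 dia x 66 mm, upright bystander; origin at the centre of its underside
- nozzle_bottle: white bottle with a pointed nozzle, 42 dia x 110 mm, standing upright behind the rocker, a bystander (not the one in the slanted rest); origin at the centre of its underside
- cap_a: screw cap, 34 dia x 13 mm, flat on the bench at the left rear, bystander; origin under its centre
- cap_b: screw cap, 34 dia x 13 mm, flat on the bench at the right rear, bystander; origin under its centre
- cassette: flat white test cassette 37 x 62 x 6 mm on the bench near the robot, bystander; origin under its centre
Mind the look-alikes: they are no part of the job. Leave any orange look-alike of the scoop alone.

How it is judged:
By the outcome, as a careful person would: the job done as asked, in the order asked, and still so for the second after the job is handed in, with the robot touching nothing.
It also fails if it takes over 72 s, if anything falls off the work surface, if the arm or the gripper's body presses on something with over 40 N, if the wrist force passes 120 N, or if a joint passes its speed limit or range.

ROBOT

A 6-joint arm with a two-finger parallel gripper is mounted at the origin on a cart in front of the work surface, level with it; the furniture and walls round the work are solid. World frame = base frame: x ahead of the robot, y to its left, z up, the work surface at z = 0. Lengths are in m, angles in rad, forces in N, time in s.
With the tool pointing down it reaches from about 0.375 to 0.975 m from the base axis. Payload 3.8 kg.
Tool frame: the origin (TCP) lies where the fingers leave the gripper's body, on its centre line; the fingertips stand 73 mm ahead of it and the grasp point (between the pads) lies 54 mm ahead of it; z points along the fingers, y is the line along which they close (so a half turn about z gives the same grasp; the last joint's range is limited). The gripper opens to 85 mm and grips with 20 to 120 N. Pads are 22 mm wide; open, the fingers measure 114 mm over their backs; the gripper's body (76 mm by 85 mm) begins 54 mm behind the grasp point. The pads swing forward as they close: fully open they stand 13 mm farther back than shut.
Start: joints at [-1.377, 0.264, 1.604, -0, 1.274, -0.037], TCP at [0.154, -0.657, 0.304] pointing down, gripper open.
Joint ranges: [-2.63, 2.63], [-0.94, 2.18], [0.31, 2.57], [-1.31, 4.45], [0, 2.66], [-2.55, 2.55]. Speed limits (rad/s): [2.57, 2.57, 3.14, 3.14, 3.14, 3.14].

INTERFACE

Orientations are given as a rotation vector (axis times angle).
In Python, from workcell import read_state, viewer, bot gives the robot as it stands.
- The arm moves only by the tool jog_arm, never from a script. Its argument "increments" is a list that holds one entry, the list of rows, each a list of 7 numbers: the shift along the tool's x, y, z in units of 30 mm (1.0 is 30 mm), then the turn, a rotation vector about the tool's x, y, z in units of 6 degrees (1.0 is 6 degrees), then the opening, from -1 (shut) to 1 (fully open). A call has exactly 5 rows; each row shifts and turns the commanded pose from where the row before left it, along the tool's axes as they then stand; what a row does not reach is not made up. A row lasts 1/12 s, in which the tool goes at most 41.7 mm and 7.16 degrees, less where a joint would pass 70% of its speed; a pose out of reach is approached as far as the arm can. A call is refused whole if a number of a shift passes 1 or a number of a turn 1, either way. A call with a gripper value outside its range is refused whole. The fingers move at their own pace and stop on an object; "force" is the grip in N (left out, the last holds). Time passes only in rows, so rows that do not move let the fingers close, or fill a call up. It gives the time, the measured TCP pose, the force, the opening and the grip force at its end, in the units of the state.
- read_state(): the state, without advancing time (a new reading comes with each control period).
- viewer.read_camera(name): name is "scene" or "top"; returns (picture, depth): 400x640x3 uint8, blue, green, red; 400x640 float32, m along the optical axis (not along the pixel's ray), 0 where there is no reading.
- viewer.camera_params(name): a dict with "fx", "fy", "cx", "cy" (pixels), "R" (3x3) and "t" (3): a world point X has camera coordinates R X + t. Camera axes: x right, y down, z forward; pixel columns grow to the right and rows downward; lengths in m; the calibration is good to about 2 mm. A picture is of the moment at which its call begins. camera_params takes no time and is no camera call.
- bot.finish_job(): hands the job in; it is judged then, once.
The state is a dict: "time": time; "q": joint angles; "joint_vel": joint speeds; "joint_torque": joint torques, N m; "tool_pos": TCP position; "tcp_rot": TCP orientation; "wrist_force": force on the tool from outside, world axes, zero at the start; "torque": the same for the moment, N m; "width": opening from 0.0 (shut) to 1.0 (fully open); "grip_force": force on a finger pad.
Only numpy, scipy, OpenCV 4.12 (cv2) and the standard library are available. Lean on these libraries where they do the work, as an engineer would, in place of code of your own. Each camera call takes 0.05 s, during which the arm holds its last target. There are 200 camera calls.

## Working session

There is one attempt and no reset: what is moved stays moved. The work goes in short steps, Python scripts to look and compute and a tool call to move; the robot and the scene stay as the last step left them, time stands still between calls to the robot, and variables do not carry over. Pictures are saved under pics/ and viewed, at most 10 in all, crops included, and the job is handed in when it is done.

Besides the shell and the picture viewer there is one more tool, called as name(argument=value, ...), one argument or row to a line, values as JSON. jog_arm: Moves the arm, as the interface text tells. Its arguments: {"type":"object","properties":{"increments":{"type":"array","items":{"type":"array","items":{"type":"array","items":{"type":"number"}}}},"force":{"type":"number"}},"required":["increments"]}

```bash
ls; mkdir -p pics; python3 - <<'E'
from workcell import read_state, viewer, bot
import cv2,numpy as np
print(read_state())
for n in("scene","top"):
    p,d=viewer.read_camera(n); cv2.imwrite(f"pics/{n}0.png",p); np.save(f"{n}0.npy",d); print(viewer.camera_params(n), d.min(),d.max())
E
```

```text
pics
{'time': 0.0, 'q': array([-1.37693852e+00,  2.64764112e-01,  1.60545899e+00,  4.47925461e-05,
        1.27371943e+00, -3.68708799e-02]), 'joint_vel': array([ 8.61040110e-04,  9.61182868e-04,  5.78874327e-04, -4.20461848e-04,
        8.61541041e-04,  5.41502684e-05]), 'joint_torque': array([-1.65728932e-03, -5.15115237e+01, -3.67314684e+01, -2.10682656e-04,
        1.29168096e-02,  1.27498387e-05]), 'tool_pos': array([ 0.15427476, -0.65650596,  0.30250858]), 'tcp_rot': array([-3.11838217e+00, -3.61333821e-01,  2.22223637e-04]), 'wrist_force': array([ 0.82210387,  0.40737884, -0.74232   ]), 'torque': array([-0.00823024, -0.00892348,  0.01816744]), 'grip_force': 0.0, 'width': 0.999586470148973}
{'fx': 369.53313074985874, 'fy': 369.53313074985874, 'cx': 319.4402244160676, 'cy': 201.13764339160184, 'R': array([[-0.77047946, -0.63744745, -0.00470645],
       [-0.31509792,  0.38725452, -0.86645671],
       [ 0.55414322, -0.66610411, -0.49923002]]), 't': array([0.57021883, 0.16222916, 1.19169982])} 0.0 3.0971074
{'fx': 428.15891363444644, 'fy': 428.15891363444644, 'cx': 328.2740138358952, 'cy': 197.70194879050382, 'R': array([[-0.02797376, -0.99958652, -0.00665279],
       [-0.98763091,  0.02866516, -0.15415413],
       [ 0.15428109,  0.00225824, -0.98802442]]), 't': array([0.20696842, 0.55258559, 1.38461049])} 0.0 2.2792184
```

View pics/scene0.png

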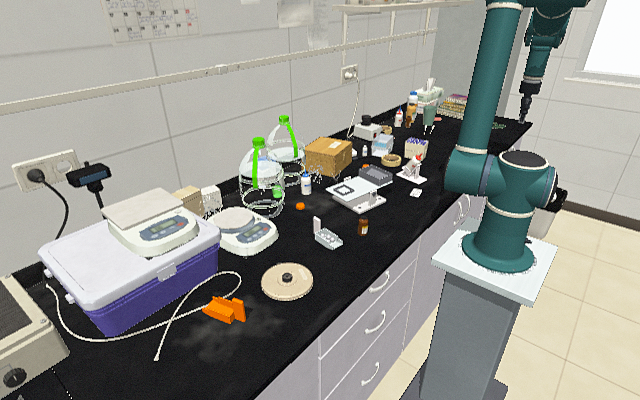

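View pics/top0.png

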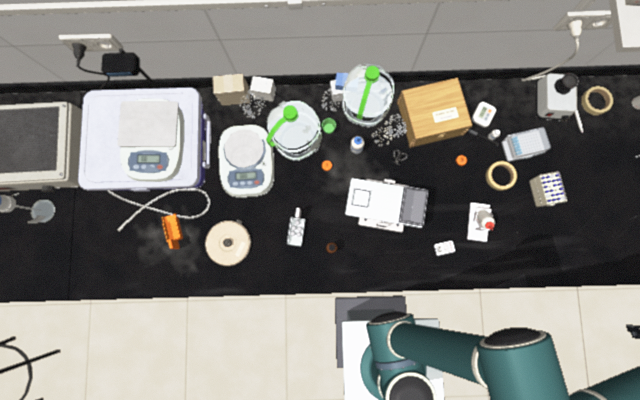

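The top view shows the scoop at about (296,227), the rocker at (387,204) with the square bay on its left, the rest with the leaning bottle at (482,222), the amber bottle at (332,247) and the cassette at (444,248). The orange decoy is at (173,231). Next I'll enlarge the region and measure it.

```bash
cat > h.py <<'E'
import numpy as np,cv2
from workcell import read_state, viewer, bot
from scipy.spatial.transform import Rotation as Rn
def cloud(n,d):
    c=viewer.camera_params(n); v,u=np.mgrid[:400,:640]
    P=np.stack([(u-c['cx'])/c['fx']*d,(v-c['cy'])/c['fy']*d,d],-1)
    return (P-c['t'])@c['R']
def ray(n,u,v,z):
    c=viewer.camera_params(n); D=c['R'].T@np.array([(u-c['cx'])/c['fx'],(v-c['cy'])/c['fy'],1]); o=-c['R'].T@c['t']
    return o+D*(z-o[2])/D[2]
def proj(n,X):
    c=viewer.camera_params(n); p=c['R']@np.array(X)+c['t']; return p[0]/p[2]*c['fx']+c['cx'],p[1]/p[2]*c['fy']+c['cy']
E
python3 - <<'E'
from h import *
p=cv2.imread("pics/top0.png"); a=p[165:260,280:505]; cv2.imwrite("pics/topc.png",cv2.resize(a,None,fx=3.5,fy=3.5,interpolation=cv2.INTER_NEAREST))
p=cv2.imread("pics/scene0.png"); a=p[155:255,300:440]; cv2.imwrite("pics/scc.png",cv2.resize(a,None,fx=5.5,fy=5.5,interpolation=cv2.INTER_NEAREST))
P=cloud("top",np.load("top0.npy"))
for nm,(u0,u1,v0,v1) in dict(scoop=(280,312,200,255),rest=(462,502,198,246),rock=(338,435,172,236),amber=(324,341,239,255),nb=(347,367,132,158)).items():
    Q=P[v0:v1,u0:u1].reshape(-1,3); Q=Q[Q[:,2]>.006]
    print(nm,len(Q),Q.min(0).round(4),Q.max(0).round(4),Q.mean(0).round(4))
print(P[225,310],P[250,400])
E
```

```text
scoop 366 [0.3379 0.1879 0.006 ] [0.5595 0.3575 1.4546] [0.46   0.3017 0.0356]
rest 685 [ 0.3379 -0.3954  0.006 ] [0.5471 0.1879 1.4546] [ 0.4638 -0.3038  0.0638]
rock 3499 [ 0.3379 -0.1731  0.006 ] [0.6519 0.1879 1.4546] [0.5281 0.0039 0.0796]
amber 94 [0.3379 0.1602 0.006 ] [0.4227 0.2107 1.4546] [0.393  0.1856 0.0707]
nb 195 [0.7108 0.0551 0.006 ] [0.7944 0.1157 0.1101] [0.7357 0.0891 0.0581]
[0.47256936 0.25596108 0.00257806] [ 0.37976043 -0.0456917  -0.00168417]
```

View pics/topc.png

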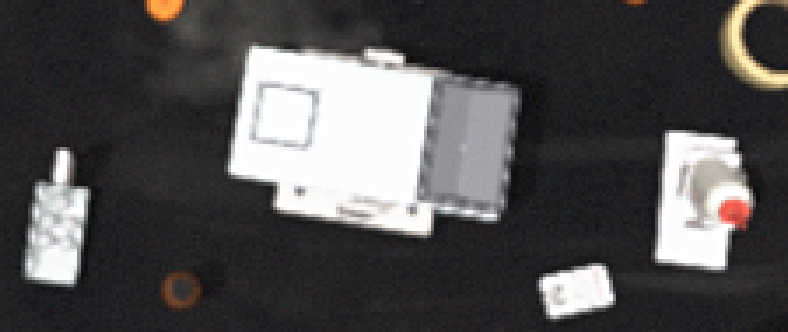

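View pics/scc.png

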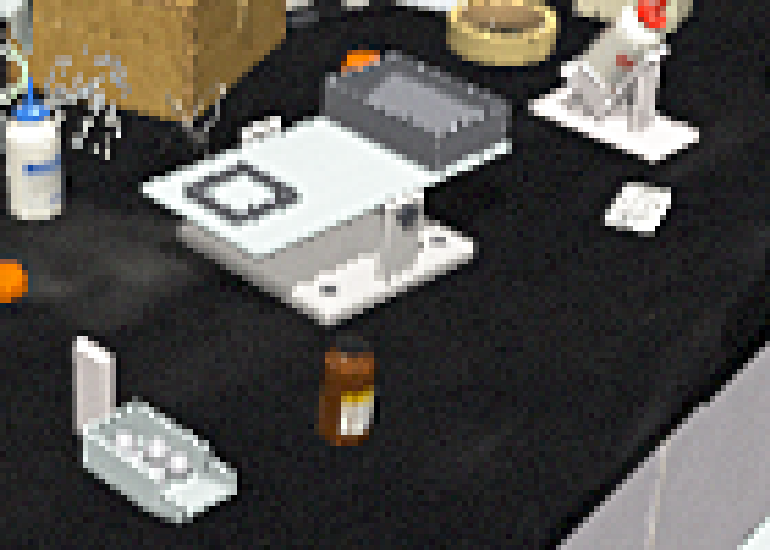

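Crop reading, as top-picture pixels. The tray plate runs from about (350,178) to (423,227), and the bay centre is near (361.5,198). The pan is on the right, from (404,187) to (428,227). The scoop trough is near (296,232) with its handle up at (298,212). The rest foot is near (479,222), with the bottle's red nozzle at (490,226).

```bash
python3 - <<'E'
from h import *
p=cv2.imread("pics/top0.png"); d=np.load("top0.npy"); P=cloud("top",d)
c=viewer.camera_params("top"); print("cam",-c['R'].T@c['t'])
def rect(Q,n): 
    (cx,cy),s,a=cv2.minAreaRect(Q[:,:2].astype(np.float32)*1000); print(n,len(Q),round(cx,1),round(cy,1),np.round(s,1),round(a,1),"z",np.round(np.percentile(Q[:,2],[5,50,95]),4))
def box(u0,u1,v0,v1,z0,z1):
    Q=P[v0:v1,u0:u1].reshape(-1,3); return Q[(Q[:,2]>z0)&(Q[:,2]<z1)]
rect(box(338,435,172,236,.062,.085),"tray(z .062-.085)")
rect(box(338,435,172,236,.062,.2),"trayall")
rect(box(395,435,172,236,.09,.12),"panwalls")
Q=box(400,435,172,236,.06,.12);rect(Q,"pan")
rect(box(462,502,198,246,.003,.012),"restfoot")
rect(box(280,312,200,255,.006,.1),"scoop all")
rect(box(280,312,200,255,.006,.033),"scoop trough")
rect(box(280,312,200,255,.045,.1),"handle")
rect(box(462,502,198,246,.08,.3),"bottletop")
Q=box(462,502,198,246,.03,.3)
for z in np.arange(.03,.16,.01):
    k=Q[(Q[:,2]>z)&(Q[:,2]<z+.01)]
    if len(k): print(round(z,2),len(k),k.mean(0).round(4), k.min(0).round(4),k.max(0).round(4))
hsv=cv2.cvtColor(p,cv2.COLOR_BGR2HSV)
# gray white masks with thresholds, plane rays
def mrect(m,z,n,cam="top"):
    cs,_=cv2.findContours(m.astype(np.uint8),cv2.RETR_EXTERNAL,cv2.CHAIN_APPROX_NONE); k=max(cs,key=cv2.contourArea)[:,0]
    Q=np.array([ray(cam,u,v,z) for u,v in k]); rect(Q,n)
g=hsv[...,2]
M=np.zeros((400,640),bool);M[198:246,462:505]=g[198:246,462:505]>90; mrect(M,.006,"rest white z0.006")
M[:]=0;M[172:240,338:435]=g[172:240,338:435]>60; mrect(M,.07,"rocker all z.07")
M[:]=0;M[218:250,280:312]=g[218:250,280:312]>70; mrect(M,.02,"trough z.02")
M[:]=0;M[198:217,290:305]=g[198:217,290:305]>70; mrect(M,.068,"handle z.068")
s=(hsv[...,1]>130)&(hsv[...,0]<12)|(hsv[...,1]>130)&(hsv[...,0]>170)
v,u=np.nonzero(s[198:246,462:505]); print("red",u.mean()+462,v.mean()+198,P[198:246,462:505][v,u].mean(0))
E
```

```text
cam [0.33792108 0.18791612 1.45458924]
tray(z .062-.085) 2590 534.1 6.4 [246.6 158.4] 80.8 z [0.066  0.0716 0.0825]
trayall 2968 533.7 4.1 [247.7 158.8] 78.4 z [0.0663 0.0723 0.0948]
panwalls 196 517.2 -79.5 [ 77.3 116.6] 78.6 z [0.0909 0.1    0.107 ]
pan 985 518.4 -75.1 [ 86.3 122.3] 78.6 z [0.0705 0.082  0.1032]
restfoot 618 468.2 -325.4 [133.1 165. ] 86.0 z [0.0032 0.0057 0.0104]
scoop all 362 468.3 305.0 [182.6 105. ] 0.1 z [0.0063 0.0156 0.0673]
scoop trough 325 468.3 305.0 [182.6 105. ] 0.1 z [0.0063 0.0136 0.0285]
handle 33 509.5 292.9 [ 9.9 29.1] 87.0 z [0.0551 0.068  0.0712]
bottletop 170 461.1 -314.0 [43.9 42.8] 40.1 z [0.0832 0.0996 0.1148]
0.03 27 [ 0.4744 -0.2998  0.0369] [ 0.4398 -0.3409  0.03  ] [ 0.5101 -0.2887  0.0398]
0.04 57 [ 0.4918 -0.3126  0.0454] [ 0.4391 -0.3436  0.0403] [ 0.5126 -0.2896  0.0499]
0.05 47 [ 0.484  -0.3074  0.0547] [ 0.4421 -0.3433  0.05  ] [ 0.5042 -0.2874  0.0599]
0.06 25 [ 0.485  -0.3097  0.0642] [ 0.4477 -0.3423  0.0602] [ 0.4967 -0.2937  0.0699]
0.07 40 [ 0.4662 -0.3059  0.0753] [ 0.4364 -0.3255  0.0701] [ 0.4925 -0.2936  0.0791]
0.08 31 [ 0.4695 -0.3054  0.0853] [ 0.4394 -0.3281  0.081 ] [ 0.4846 -0.2936  0.0899]
0.09 57 [ 0.4611 -0.3092  0.0961] [ 0.4379 -0.3326  0.0901] [ 0.4801 -0.2949  0.1   ]
0.1 51 [ 0.4569 -0.3124  0.1043] [ 0.4375 -0.3308  0.1001] [ 0.4761 -0.2985  0.1099]
0.11 26 [ 0.4505 -0.3128  0.1124] [ 0.4395 -0.3236  0.1101] [ 0.4592 -0.3033  0.1193]
0.12 5 [ 0.4372 -0.3106  0.124 ] [ 0.4325 -0.3129  0.1205] [ 0.4425 -0.3065  0.1281]
rest white z0.006 115 466.7 -323.7 [ 88.6 131.4] 80.8 z [0.006 0.006 0.006]
rocker all z.07 319 535.4 22.6 [302.9 176.4] 78.9 z [0.07 0.07 0.07]
trough z.02 81 451.2 304.9 [54.7 96.4] 80.8 z [0.02 0.02 0.02]
handle z.068 26 511.9 294.2 [19.6 29.6] 88.4 z [0.068 0.068 0.068]
red 489.7959183673469 225.3673469387755 [ 0.44598808 -0.3166646   0.10121356]
```

```bash
cat >> h.py <<'E'
from scipy.linalg import logm,expm
def T(R,p): M=np.eye(4);M[:3,:3]=R;M[:3,3]=p;return M
def cur():
    s=read_state(); return T(Rn.from_rotvec(s['tcp_rot']).as_matrix(),s['tool_pos'])
def frame(yaw,pitch,roll=0):  # tool x at yaw; pitch: tool z leaned outward (+x of tool); roll about tool x
    return (Rn.from_euler('z',yaw,degrees=True)*Rn.from_euler('x',180,degrees=True)*Rn.from_euler('y',pitch,degrees=True)*Rn.from_euler('x',roll,degrees=True)).as_matrix()
def plan(R,p,A=None):
    A=cur() if A is None else A
    D=np.linalg.inv(A)@T(R,p); w=Rn.from_matrix(D[:3,:3]).as_rotvec()
    n=max(1,int(np.ceil(max(np.abs(np.degrees(w)).max()/6,np.abs(D[:3,3]).max()/.03))))
    for k in range(n,n+30):
        L=np.real(logm(D))/k; X=expm(L); v=X[:3,3]/.03; r=np.degrees(Rn.from_matrix(X[:3,:3]).as_rotvec())/6
        if np.abs(np.r_[v,r]).max()<=1: break
    print("rows",k,"row",np.r_[v,r].round(2),"target",np.round(p,4)); return T(R,p)
E
python3 - <<'E'
from h import *
cr=lambda x,y:(280+x/3.5,165+y/3.5)
for nm,z,pts in [("rest",.006,[(665,130),(738,137),(727,270),(655,263)]),("baytop",.082,[(257,83),(318,87),(313,148),(251,143)]),("plate",.07,[(247,46),(230,178)]),("trough",.02,[(35,185),(88,187)]),("lip",.012,[(25,282),(75,285)])]:
    Q=np.array([ray("top",*cr(*q),z) for q in pts]); print(nm,(Q*1000).round(1)[:,:2].tolist(),"mean",Q.mean(0).round(4))
p=cv2.imread("pics/scene0.png");hsv=cv2.cvtColor(p,cv2.COLOR_BGR2HSV)
for n,f,(u0,u1,v0,v1) in[("scene","pics/scene0.png",(408,425,148,166)),("top","pics/top0.png",(480,500,215,235))]:
    h=cv2.cvtColor(cv2.imread(f),cv2.COLOR_BGR2HSV); s=(h[...,1]>120)&((h[...,0]<12)|(h[...,0]>168))&(h[...,2]>80)
    v,u=np.nonzero(s[v0:v1,u0:u1]); print(n,"red",u.min()+u0,u.max()+u0,v.min()+v0,v.max()+v0,"mean",u.mean()+u0,v.mean()+v0)
    print(ray(n,u.mean()+u0,v.mean()+v0,.115))
for b in [(.4895,-.317)]:
  y=np.radians(-6); a=np.array([-.5*np.cos(y),-.5*np.sin(y),.866]); B=np.array([*b,.035])
  for h in(0,76,90,110): print(h,[np.round(proj(n,B+a*h/1000),1) for n in("top","scene")])
  A=plan(frame(-6,30),B+a*.197); print(A[:3,2],A[:3,1])
E
```

```text
rest [[534.8, -291.6], [525.8, -361.9], [397.4, -340.3], [406.1, -271.8]] mean [ 0.466  -0.3164  0.006 ]
baytop [[579.5, 108.4], [574.0, 51.9], [517.1, 59.0], [523.4, 116.0]] mean [0.5485 0.0838 0.082 ]
plate [[617.2, 115.8], [492.8, 136.1]] mean [0.555  0.1259 0.07  ]
trough [[497.0, 322.0], [493.6, 271.0]] mean [0.4953 0.2965 0.02  ]
lip [[404.8, 333.6], [400.5, 285.8]] mean [0.4027 0.3097 0.012 ]
scene red 412 421 154 165 mean 417.85185185185185 157.37037037037038
[ 0.43511974 -0.28662347  0.115     ]
top red 486 494 222 229 mean 489.8269230769231 225.26923076923077
[ 0.44522211 -0.31160142  0.115     ]
0 [array([481.5, 214.1]), array([407.5, 168.8])]
76 [array([488.5, 223.6]), array([416.7, 157.6])]
90 [array([489.8, 225.5]), array([418.5, 155.4])]
110 [array([491.8, 228.2]), array([421. , 152.3])]
rows 12 row [ 0.66 -0.93  0.43 -0.07  0.41  0.26] target [ 0.3915 -0.3067  0.2056]
[ 0.49726095 -0.05226423 -0.8660254 ] [-1.04528463e-01 -9.94521895e-01  1.21430643e-16]
```

The measurements agree. The rest origin is (0.486,-0.319) at yaw -9°. The rocker is at (0.533,0.004) at yaw -11.4°, with the bay at (0.549,0.086). The scoop is at (0.464,0.303) at yaw -9.5°. Next is the pre-grasp over the leaning bottle.

```bash
python3 - <<'E'
from h import *
y=np.radians(-9); a=np.array([-.5*np.cos(y),-.5*np.sin(y),.866]); B=np.array([.4865,-.319,.035])
plan(frame(-9,30),B+a*.197)
E
```

```text
rows 12 row [ 0.63 -0.96  0.42 -0.08  0.41  0.3 ] target [ 0.3892 -0.3036  0.2056]
```

jog_arm(
  increments=[
    [[0.63,-0.96,0.42,-0.08,0.41,0.3,1],[0.63,-0.96,0.42,-0.08,0.41,0.3,1],[0.63,-0.96,0.42,-0.08,0.41,0.3,1],[0.63,-0.96,0.42,-0.08,0.41,0.3,1],[0.63,-0.96,0.42,-0.08,0.41,0.3,1]],
  ],
)

```text
time: 0.52
tool_pos: [0.2287, -0.4976, 0.2462]
tcp_rot: [3.105, 0.11, 0.342]
wrist_force: [0.8, -0.6, 0.2]
width: 0.994
grip_force: 0.0
```

jog_arm(
  increments=[
    [[0.63,-0.96,0.42,-0.08,0.41,0.3,1],[0.63,-0.96,0.42,-0.08,0.41,0.3,1],[0.63,-0.96,0.42,-0.08,0.41,0.3,1],[0.63,-0.96,0.42,-0.08,0.41,0.3,1],[0.63,-0.96,0.42,-0.08,0.41,0.3,1]],
  ],
)

```text
time: 0.93
tool_pos: [0.3366, -0.3541, 0.2115]
tcp_rot: [3.033, -0.139, 0.672]
wrist_force: [0.6, 0.4, -0.8]
width: 1.002
grip_force: 0.0
```

jog_arm(
  increments=[
    [[0.63,-0.96,0.42,-0.08,0.41,0.3,1],[0.63,-0.96,0.42,-0.08,0.41,0.3,1],[0,0,0,0,0,0,1],[0,0,0,0,0,0,1],[0,0,0,0,0,0,1]],
  ],
)

```text
time: 1.35
tool_pos: [0.3874, -0.3035, 0.206]
tcp_rot: [2.988, -0.23, 0.797]
wrist_force: [0.5, -0.3, 0.4]
width: 1.005
grip_force: 0.0
```

```bash
python3 - <<'E'
from h import *
y=np.radians(-9); a=np.array([-.5*np.cos(y),-.5*np.sin(y),.866]); B=np.array([.4865,-.319,.035])
print(read_state()['q'].round(2),read_state()['time'])
plan(frame(-9,30),B+a*.197)
plan(frame(-9,30),B+a*.117)
ims=[]
for n,(u,v) in dict(top=(480,225),scene=(410,160)).items():
    p,d=viewer.read_camera(n); ims.append(cv2.resize(p[v-45:v+45,u-60:u+60],None,fx=3.3,fy=3.3))
cv2.imwrite("pics/pre.png",np.hstack(ims))
E
```

```text
[-0.91 -0.19  2.34  0.57  0.68  0.42] 1.35
rows 1 row [ 0.04 -0.01  0.04 -0.01  0.02  0.03] target [ 0.3892 -0.3036  0.2056]
rows 3 row [ 0.02 -0.    0.9  -0.    0.01  0.01] target [ 0.4287 -0.3098  0.1363]
```

View pics/pre.png

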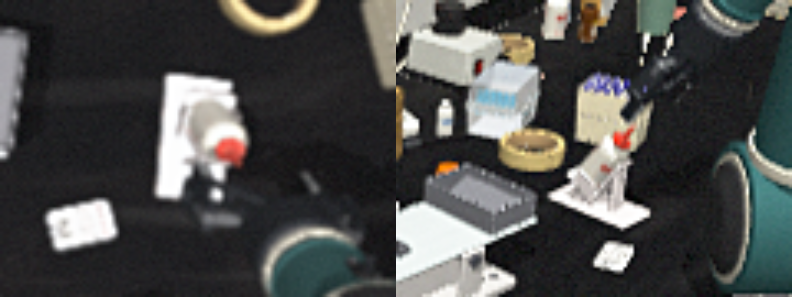

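The view shows the red nozzle at (230,152) in the top crop with the fingers straddling it just below. In the scene crop the gripper comes in along the bottle axis. I'll advance 80 mm and grip.

jog_arm(
  increments=[
    [[0.02,0,0.55,0,0.01,0.01,1],[0.01,0,0.55,0,0.01,0.01,1],[0.01,0,0.55,0,0.01,0.01,1],[0.01,0,0.55,0,0,0,1],[0.01,0,0.5,0,0,0,1]],
  ],
)

```text
time: 1.87
tool_pos: [0.4289, -0.312, 0.1363]
tcp_rot: [2.986, -0.24, 0.802]
wrist_force: [0.5, 0.1, 0.1]
width: 1.001
grip_force: 0.0
```

jog_arm(
  increments=[
    [[0,0,0,0,0,0,1],[0,0,0,0,0,0,0],[0,0,0,0,0,0,-0.5],[0,0,0,0,0,0,-1],[0,0,0,0,0,0,-1]],
  ],
  force=40,
)

```text
time: 2.28
tool_pos: [0.429, -0.3108, 0.138]
tcp_rot: [2.985, -0.237, 0.805]
wrist_force: [-6.5, 5.6, 14.0]
width: 0.463
grip_force: 40.9
```

jog_arm(
  increments=[
    [[0,0,0,0,0,0,-1],[0,0,0,0,0,0,-1],[0,0,0,0,0,0,-1],[0,0,0,0,0,0,-1],[0,0,0,0,0,0,-1]],
  ],
)

```text
time: 2.7
tool_pos: [0.4292, -0.3108, 0.1382]
tcp_rot: [2.985, -0.236, 0.805]
wrist_force: [-5.0, 1.8, 6.9]
width: 0.462
grip_force: 39.7
```

jog_arm(
  increments=[
    [[0,0,-0.5,0,0,0,-1],[0,0,-0.7,0,0,0,-1],[0,0,-0.9,0,0,0,-1],[0,0,-1,0,0,0,-1],[0,0,-0.8,0,0,0,-1]],
  ],
)

```text
time: 3.12
tool_pos: [0.3701, -0.3007, 0.2395]
tcp_rot: [2.987, -0.236, 0.802]
wrist_force: [0.9, -1.1, -1.2]
width: 0.459
grip_force: 42.4
```

```bash
python3 - <<'E'
from h import *
s=read_state();print(s['tool_pos'],s['width'],s['wrist_force'],s['q'].round(2))
A=plan(frame(-10,0),[.45,-.2,.33])
plan(frame(-11.4,0),[.549,.086,.317],A)
E
```

```text
[ 0.37012302 -0.3007186   0.23949063] 0.45933327763136694 [ 0.92648428 -1.14299622 -1.24683515] [-0.94 -0.27  2.33  0.54  0.77  0.45]
rows 6 row [ 0.49 -0.63 -0.38 -0.01 -0.84  0.03] target [ 0.45 -0.2   0.33]
rows 10 row [ 0.15 -1.    0.04 -0.   -0.    0.02] target [0.549 0.086 0.317]
```

jog_arm(
  increments=[
    [[0.49,-0.63,-0.38,-0.01,-0.84,0.03,-1],[0.49,-0.63,-0.38,-0.01,-0.84,0.03,-1],[0.49,-0.63,-0.38,-0.01,-0.84,0.03,-1],[0.49,-0.63,-0.38,-0.01,-0.84,0.03,-1],[0.49,-0.63,-0.38,-0.01,-0.84,0.03,-1]],
  ],
)

```text
time: 3.53
tool_pos: [0.4328, -0.2176, 0.3165]
tcp_rot: [3.118, -0.271, 0.151]
wrist_force: [1.0, -0.8, -1.3]
width: 0.463
grip_force: 42.3
```

jog_arm(
  increments=[
    [[0.49,-0.63,-0.38,-0.01,-0.84,0.03,-1],[0.15,-0.9,0.04,0,0,0.02,-1],[0.15,-1,0.04,0,0,0.02,-1],[0.15,-1,0.04,0,0,0.02,-1],[0.15,-1,0.04,0,0,0.02,-1]],
  ],
)

```text
time: 3.95
tool_pos: [0.4881, -0.0886, 0.3228]
tcp_rot: [-3.127, 0.289, -0.017]
wrist_force: [1.0, -0.2, -0.2]
width: 0.46
grip_force: 42.3
```

jog_arm(
  increments=[
    [[0.15,-1,0.04,0,0,0.02,-1],[0.15,-1,0.04,0,0,0.02,-1],[0.15,-1,0.04,0,0,0.02,-1],[0.15,-1,0.04,0,0,0.02,-1],[0.15,-0.9,0.04,0,0,0.02,-1]],
  ],
)

```text
time: 4.37
tool_pos: [0.5375, 0.0519, 0.3175]
tcp_rot: [-3.125, 0.304, -0.017]
wrist_force: [-0.6, -0.4, -1.0]
width: 0.457
grip_force: 42.3
```

jog_arm(
  increments=[
    [[0.1,-0.2,0,0,0,0,-1],[0,0,0,0,0,0,-1],[0,0,0,0,0,0,-1],[0,0,0,0,0,0,-1],[0,0,0,0,0,0,-1]],
  ],
)

```text
time: 4.78
tool_pos: [0.5412, 0.0543, 0.3175]
tcp_rot: [-3.125, 0.307, -0.016]
wrist_force: [-0.5, -0.0, -1.4]
width: 0.461
grip_force: 42.3
```

```bash
python3 - <<'E'
from h import *
plan(frame(-11.4,0),[.549,.086,.222])
ims=[]
for n,(u,v) in dict(top=(365,195),scene=(350,170)).items():
    p,d=viewer.read_camera(n); ims.append(cv2.resize(p[v-50:v+50,u-45:u+45],None,fx=4.4,fy=4.4)); cv2.imwrite(f"pics/{n}1.png",p); np.save(n+"1.npy",d)
cv2.imwrite("pics/bay.png",np.hstack(ims))
print(proj("scene",[.549,.086,.2]),proj("scene",[.549,.086,.07]))
E
```

```text
rows 4 row [ 0.01 -0.27  0.8  -0.01 -0.02  0.01] target [0.549 0.086 0.222]
(np.float64(344.68602904020224), np.float64(159.52851590865274)) (np.float64(343.6798578869615), np.float64(191.10550320259398))
```

View pics/bay.png

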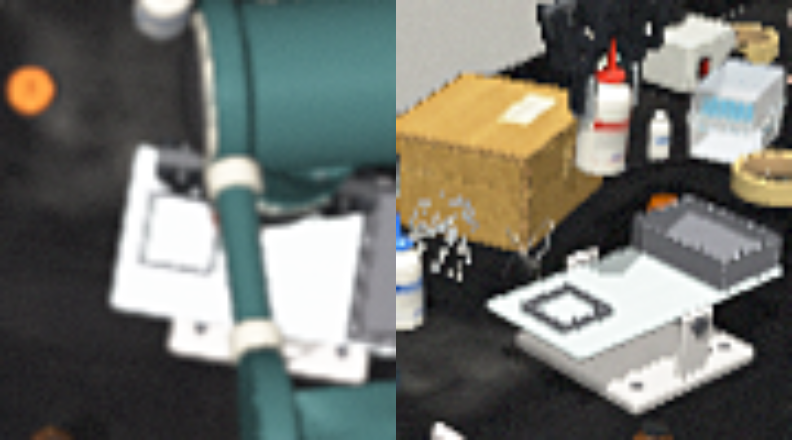

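The bottle hangs in the gripper over the tray, at (600,100) in the scene crop, with the bay at (570,305). It seems to lean a few degrees, so I'll measure its axis.

```bash
cat >> h.py <<'E'
def axis(f="scene1"):
    p=cv2.imread(f"pics/{f}.png") ; P=cloud("scene",np.load(f+".npy")); s=cur(); 
    X=(P-s[:3,3])@s[:3,:3]; g=p.max(-1)
    m=(np.abs(X[...,0])<.03)&(np.abs(X[...,1])<.03)&(X[...,2]>.03)&(X[...,2]<.135)
    Q=P[m]; print("n",m.sum(),"zmin",np.sort(Q[:,2])[:8].round(4))
    v,u=np.nonzero(m)
    for z in np.arange(Q[:,2].min(),Q[:,2].max(),.01):
        k=m&(P[...,2]>=z)&(P[...,2]<z+.01)
        if k.sum()<3: continue
        vv,uu=np.nonzero(k); ue=[]
        for r in np.unique(vv): ue.append((uu[vv==r].min()+uu[vv==r].max())/2)
        print(round(z,3),k.sum(),"uc",round(np.mean(ue),1),"v",vv.min(),vv.max(),"w",np.ptp(uu)+1,"xyz",P[k].mean(0).round(4), "tool",X[k].mean(0).round(4))
E
python3 - <<'E'
from h import *
axis()
s=cur(); print(s[:3,:3].round(3).tolist())
for h in(.03,.06,.08,.1,.117): print(h,np.round(proj("scene",s[:3,3]+s[:3,2]*h),1))
E
```

```text
n 290 zmin [0.2003 0.2005 0.201  0.2013 0.2021 0.2025 0.2025 0.2032]
0.2 28 uc 349.9 v 156 159 w 11 xyz [0.533  0.0704 0.2054] tool [-0.0125 -0.0138  0.1121]
0.21 28 uc 352.5 v 153 157 w 12 xyz [0.5314 0.0707 0.216 ] tool [-0.014  -0.0138  0.1015]
0.22 29 uc 350.1 v 151 155 w 12 xyz [0.5326 0.0707 0.225 ] tool [-0.0127 -0.0141  0.0925]
0.23 31 uc 350.7 v 148 152 w 12 xyz [0.5325 0.0702 0.2348] tool [-0.0127 -0.0136  0.0827]
0.24 33 uc 353.1 v 145 149 w 14 xyz [0.5299 0.0692 0.2454] tool [-0.0149 -0.0122  0.0721]
0.25 28 uc 353.7 v 142 147 w 13 xyz [0.5287 0.0671 0.255 ] tool [-0.0155 -0.0098  0.0625]
0.26 45 uc 354.0 v 139 144 w 15 xyz [0.53   0.0654 0.2653] tool [-0.0138 -0.0085  0.0521]
0.27 39 uc 354.1 v 135 141 w 13 xyz [0.532  0.0573 0.2756] tool [-0.0101 -0.0009  0.0419]
0.28 29 uc 354.3 v 133 138 w 13 xyz [0.5352 0.0519 0.2834] tool [-0.0059  0.0037  0.0341]
[[0.981, -0.195, 0.011], [-0.195, -0.981, 0.001], [0.01, -0.003, -1.0]]
0.03 [352.3 134.5]
0.06 [351.9 142.5]
0.08 [351.7 147.7]
0.1 [351.4 152.8]
0.117 [351.2 157.1]
```

```bash
python3 - <<'E'
from h import *
p=cv2.imread("pics/scene1.png"); h=cv2.cvtColor(p,cv2.COLOR_BGR2HSV); P=cloud("scene",np.load("scene1.npy")); s=cur()
c=p[126:164,335:368]
for v in range(126,164):
    r=h[v,338:366]; 
    w=((r[:,2]>100)&((r[:,1]<90)|(((r[:,0]<8)|(r[:,0]>170))&(r[:,1]>100))))
    x=np.nonzero(w)[0]+338
    a=proj("scene",s[:3,3]+s[:3,2]*((v-126.5)/.2617/1000))[0]
    print(v,x.min() if len(x) else None,x.max() if len(x) else None,round((x.min()+x.max())/2,1) if len(x) else None,"axis",round(a,1), ''.join('#' if q else '.' for q in w))
E
```

```text
126 348 362 355.0 axis 352.8 ..........#.............#...
127 348 362 355.0 axis 352.7 ..........##............#...
128 349 349 349.0 axis 352.7 ...........#................
129 338 354 346.0 axis 352.6 #...............#...........
130 338 365 351.5 axis 352.6 #...............#..........#
131 338 365 351.5 axis 352.5 #...............#.......####
132 353 365 359.0 axis 352.5 ...............###......####
133 352 365 358.5 axis 352.4 ..............####.....#####
134 351 365 358.0 axis 352.4 .............####....#.#####
135 351 365 358.0 axis 352.3 .............#.###...#.#####
136 351 365 358.0 axis 352.3 .............######..#.#####
137 349 365 357.0 axis 352.2 ...........########..#.#####
138 349 365 357.0 axis 352.2 ...........########..#..####
139 349 365 357.0 axis 352.1 ...........#.#######.#.....#
140 348 359 353.5 axis 352.1 ..........############......
141 349 359 354.0 axis 352.0 ...........###########......
142 338 359 348.5 axis 352.0 ###.......############......
143 338 359 348.5 axis 351.9 ###.......############......
144 338 358 348.0 axis 351.9 ##........###########......
[... 407 characters left out ...]

152 346 365 355.5 axis 351.4 ........############....####
153 346 365 355.5 axis 351.4 ........###########.....####
154 346 365 355.5 axis 351.3 ........###########.....####
155 346 365 355.5 axis 351.3 ........###########.....####
156 345 363 354.0 axis 351.2 .......############......#..
157 345 356 350.5 axis 351.2 .......############.........
158 346 356 351.0 axis 351.2 ........###########.........
159 348 354 351.0 axis 351.1 ..........#######...........
160 None None None axis 351.1 ............................
161 None None None axis 351.0 ............................
162 None None None axis 351.0 ............................
163 None None None axis 350.9 ............................
```

```bash
cat >> h.py <<'E'
def bpose(bx,by,bz,r=0,pit=-4,off=.0034,h=.0635):
    t=Rn.from_euler('z',-11.4,degrees=True); tl=(t*Rn.from_euler('x',-r,degrees=True)*t.inv()).as_matrix()
    R=tl@frame(-11.4,pit); g=np.array([bx,by,bz])+tl[:,2]*h+off*(tl@t.as_matrix()[:,0])
    return R,g-.054*R[:,2]
E
python3 - <<'E'
from h import *
plan(*bpose(.549,.0865,.098))
E
```

```text
rows 4 row [ 0.09 -0.27  0.85 -0.01 -0.19  0.01] target [0.556  0.0851 0.2154]
```

jog_arm(
  increments=[
    [[0.09,-0.27,0.8,-0.01,-0.19,0.01,-1],[0.09,-0.27,0.85,-0.01,-0.19,0.01,-1],[0.09,-0.27,0.85,-0.01,-0.19,0.01,-1],[0.09,-0.27,0.85,-0.01,-0.19,0.01,-1],[0,0,0,0,0,0,-1]],
  ],
)

```text
time: 5.3
tool_pos: [0.5538, 0.0854, 0.211]
tcp_rot: [-3.12, 0.311, 0.124]
wrist_force: [-0.7, -1.1, -2.4]
width: 0.46
grip_force: 42.3
```

jog_arm(
  increments=[
    [[0,0,0,0,0,0,-1],[0,0,0,0,0,0,-1],[0,0,0,0,0,0,-1],[0,0,0,0,0,0,-1],[0,0,0,0,0,0,-1]],
  ],
)

```text
time: 5.72
tool_pos: [0.5573, 0.0854, 0.2187]
tcp_rot: [-3.119, 0.311, 0.104]
wrist_force: [-0.2, 0.2, -1.5]
width: 0.459
grip_force: 42.3
```

```bash
python3 - <<'E'
from h import *
plan(*bpose(.549,.0865,.098)); plan(*bpose(.549,.0865,.078))
ims=[]
for n,(u,v) in dict(top=(362,195),scene=(345,175)).items():
    p,d=viewer.read_camera(n); ims.append(cv2.resize(p[v-30:v+30,u-24:u+24],None,fx=8,fy=8)); cv2.imwrite(f"pics/{n}2.png",p); np.save(n+"2.npy",d)
cv2.imwrite("pics/bay2.png",np.hstack(ims))
print(proj("scene",[.549,.0865,.07]),proj("scene",[.549,.0865,.098]),proj("top",[.549,.0865,.07]))
E
```

```text
rows 1 row [-0.03  0.02  0.11  0.01 -0.03  0.  ] target [0.556  0.0851 0.2154]
rows 1 row [ 0.01  0.02  0.78  0.01 -0.03  0.  ] target [0.556  0.0851 0.1954]
(np.float64(343.60168415367025), np.float64(191.15410829808968)) (np.float64(343.80972073458616), np.float64(184.60103660880372)) (np.float64(360.2804676932704), np.float64(198.33331729166326))
```

View pics/bay2.png

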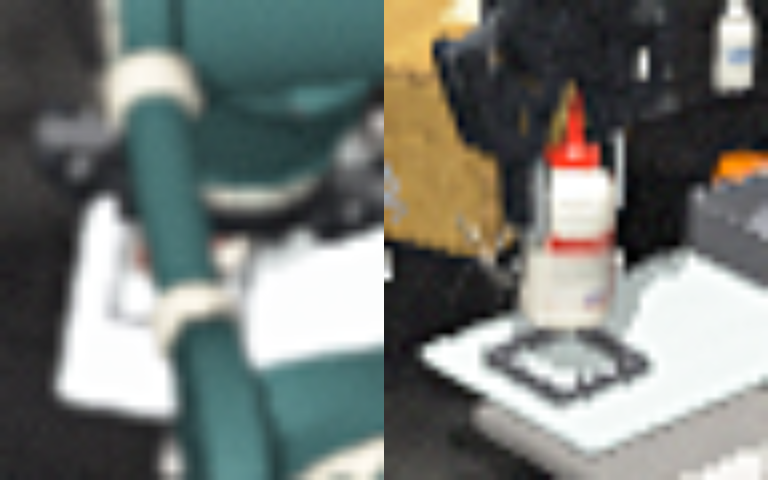

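The scene crop shows the bottle's base centre at about (564,325), over the rear part of the bay rim at (487–648, 320–400). It still leans a little to the right. I'll fit a 21 mm cylinder to the depth points to get the axis.

```bash
cat >> h.py <<'E'
from scipy.optimize import least_squares
def cyl(f,s):
    p=cv2.imread(f"pics/{f}.png"); P=cloud("scene",np.load(f+".npy")); X=(P-s[:3,3])@s[:3,:3]
    h=cv2.cvtColor(p,cv2.COLOR_BGR2HSV)
    m=(np.abs(X[...,0])<.03)&(np.abs(X[...,1])<.03)&(X[...,2]>.055)&(X[...,2]<.114)&(h[...,2]>100)
    Q=X[m]
    def f(a):
        d=np.array([a[2],a[3],1]); d/=np.linalg.norm(d); q=Q-[a[0],a[1],.085]; return np.linalg.norm(np.cross(q,d),axis=1)-.021
    r=least_squares(f,[0,0,0,0],loss='soft_l1',f_scale=.002); a=r.x
    print("n",len(Q),"rms",np.sqrt(np.mean(f(a)**2)).round(4),"xy@.085(tool)",a[:2].round(4),"slope deg",np.degrees(a[2:]).round(1))
    b=np.array([a[0]+a[2]*.032,a[1]+a[3]*.032,.117]); d=s[:3,:3]@np.array([a[2],a[3],1]); print("bottom world",(s[:3,3]+s[:3,:3]@b).round(4),"axis(up)",(-d/np.linalg.norm(d)).round(3)); return a
E
python3 - <<'E'
from h import *
s=cur(); cyl("scene2",s)
cyl("scene1",T(Rn.from_rotvec([-3.125,.307,-.016]).as_matrix(),[.5412,.0543,.3175]))
# bay rim dark pixels
p=cv2.imread("pics/scene2.png");P=cloud("scene",np.load("scene2.npy"))
m=(p.max(-1)<120); m[:183]=0;m[200:]=0;m[:,:330]=0;m[:,358:]=0
m&=(P[...,2]>.064)&(P[...,2]<.09); v,u=np.nonzero(m); print("rim",u.min(),u.max(),v.min(),v.max(),P[m].mean(0),P[m].min(0),P[m].max(0))
(cx,cy),sz,a=cv2.minAreaRect((P[m][:,:2]*1000).astype(np.float32));print(cx,cy,sz,a)
E
```

```text
n 169 rms 0.0023 xy@.085(tool) [-0.0013 -0.0017] slope deg [ 2.2 -2.1]
bottom world [0.5497 0.0898 0.1013] axis(up) [ 0.021 -0.041  0.999]
n 171 rms 0.0024 xy@.085(tool) [-0.0015 -0.0018] slope deg [ 2.3 -2. ]
bottom world [0.5427 0.0573 0.2005] axis(up) [-0.056 -0.026  0.998]
rim 331 353 186 194 [0.54786032 0.09136274 0.07742457] [0.51601713 0.05905816 0.0642094 ] [0.58304285 0.12123698 0.08325059]
548.9818725585938 91.36013793945312 (63.70139694213867, 63.12615203857422) 85.31133270263672
```

```bash
python3 - <<'E'
from h import *
A=plan(*bpose(.549,.0872,.074,2,-3)); plan(*bpose(.549,.0872,.061,7,-3),A)
E
```

```text
rows 1 row [-0.   -0.14  0.89 -0.32  0.14  0.02] target [0.5559 0.09   0.1914]
rows 1 row [ 0.02 -0.36  0.45 -0.83  0.    0.04] target [0.5579 0.1    0.1776]
```

jog_arm(
  increments=[
    [[0,-0.05,0.3,-0.1,0.05,0,-1],[0,-0.05,0.3,-0.1,0.05,0,-1],[0,-0.05,0.3,-0.1,0.05,0,-1],[0,0,0,0,0,0,-1],[0,0,0,0,0,0,-1]],
  ],
)

```text
time: 6.23
tool_pos: [0.5545, 0.0904, 0.1881]
tcp_rot: [3.097, -0.305, -0.093]
wrist_force: [-0.1, 0.2, -1.4]
width: 0.461
grip_force: 42.3
```

jog_arm(
  increments=[
    [[0,-0.09,0.11,-0.21,0,0.01,-1],[0,-0.09,0.11,-0.21,0,0.01,-1],[0,-0.09,0.11,-0.21,0,0.01,-1],[0,-0.09,0.12,-0.21,0,0.01,-1],[0,0,0,0,0,0,-1]],
  ],
)

```text
time: 6.65
tool_pos: [0.557, 0.1007, 0.1751]
tcp_rot: [3.009, -0.298, -0.099]
wrist_force: [1.9, -0.5, 0.9]
width: 0.46
grip_force: 42.4
```

```bash
python3 - <<'E'
from h import *
s=read_state(); print(s['tool_pos'],s['wrist_force'])
plan(*bpose(.549,.0872,.061,7,-3))
ims=[]
p,d=viewer.read_camera("scene"); cv2.imwrite("pics/scene3.png",p);np.save("scene3.npy",d)
cyl("scene3",cur())
P=cloud("scene",d)
for (u,v) in[(330,190),(335,193),(345,200),(398,180),(375,185),(365,190)]: print(u,v,P[v,u].round(4))
cv2.imwrite("pics/bay3.png",cv2.resize(p[140:215,310:410],None,fx=8,fy=8))
E
```

```text
[0.55699976 0.10072044 0.17513127] [ 1.91148173 -0.5159548   0.9091909 ]
rows 1 row [ 0.03  0.03 -0.08  0.    0.01  0.04] target [0.5579 0.1    0.1776]
n 177 rms 0.0047 xy@.085(tool) [-0.0018 -0.0013] slope deg [ 2.4 -2.9]
bottom world [0.5482 0.0908 0.0591] axis(up) [0.027 0.068 0.997]
330 190 [0.6114 0.0904 0.0555]
335 193 [0.5714 0.1108 0.0646]
345 200 [0.5222 0.1132 0.0528]
398 180 [ 4.992e-01 -2.552e-01 -2.000e-04]
375 185 [ 0.4802 -0.0256  0.0736]
365 190 [0.4937 0.0234 0.0674]
```

View pics/bay3.png

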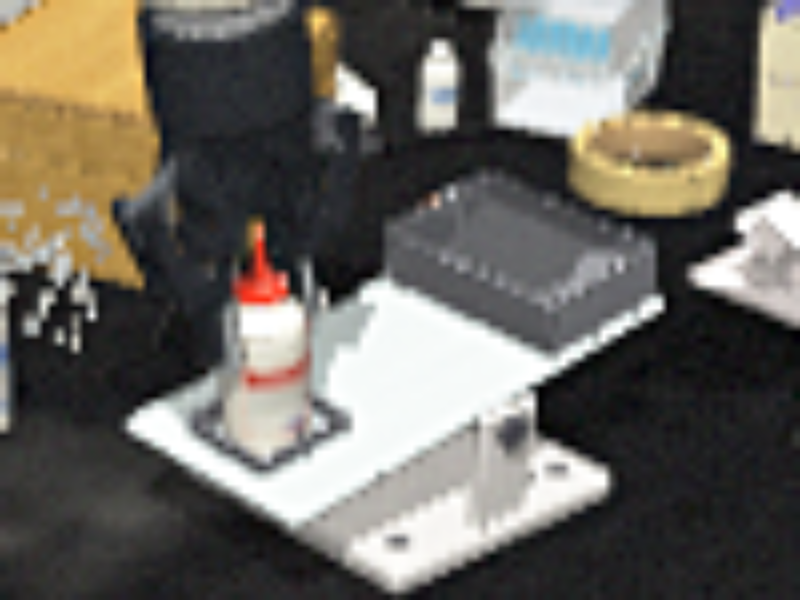

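The bottle (240–305, 300–460) stands inside the bay rim and the tray is tipped bay-down with the pan raised. I'll release it and withdraw along the tool axis.

jog_arm(
  increments=[
    [[0,0,0,0,0,0,-0.1],[0,0,0,0,0,0,0.1],[0,0,0,0,0,0,0.4],[0,0,0,0,0,0,0.6],[0,0,0,0,0,0,0.6]],
  ],
)

```text
time: 7.12
tool_pos: [0.5568, 0.0997, 0.1758]
tcp_rot: [3.01, -0.301, -0.099]
wrist_force: [-0.1, 0.0, 0.4]
width: 0.801
grip_force: 0.0
```

jog_arm(
  increments=[
    [[0,0,0,0,0,0,0.6],[0,0,-0.3,0,0,0,0.6],[0,0,-0.6,0,0,0,0.6],[0,0,-0.8,0,0,0,0.6],[0,0,-1,0,0,0,0.6]],
  ],
)

```text
time: 7.53
tool_pos: [0.5619, 0.1084, 0.2555]
tcp_rot: [3.009, -0.3, -0.105]
wrist_force: [0.8, 0.4, -0.0]
width: 0.799
grip_force: 0.0
```

jog_arm(
  increments=[
    [[0,0,-1,0,0,0,0.6],[0,0,-1,0,0,0,1],[0,0,-1,0,0,0,1],[0,0,-0.8,0,0,0,1],[0,0,0,0,0,0,1]],
  ],
)

```text
time: 7.95
tool_pos: [0.5741, 0.1218, 0.3768]
tcp_rot: [3.014, -0.301, -0.082]
wrist_force: [0.0, 0.0, 0.4]
width: 1.001
grip_force: 0.0
```

```bash
python3 - <<'E'
from h import *
s=read_state(); print(s['tool_pos'],s['q'].round(2))
p,d=viewer.read_camera("scene"); cv2.imwrite("pics/scene4.png",p);np.save("scene4.npy",d)
P=cloud("scene",d)
for (u,v) in[(330,193),(345,200),(375,185),(365,190),(392,178)]: print(u,v,P[v,u].round(4))
m=(np.abs(P[...,0]-.55)<.035)&(np.abs(P[...,1]-.09)<.04)&(P[...,2]>.085)&(P[...,2]<.2)
Q=P[m]
for z in np.arange(.085,.18,.015):
  k=Q[(Q[:,2]>z)&(Q[:,2]<z+.015)]; print(round(z,3),len(k),k.mean(0).round(4) if len(k) else '')
y=np.radians(-9.5); H=np.array([.464,.303])+.048*np.array([np.cos(y),np.sin(y)]); print(H)
A=plan(frame(-9.5,0),[H[0],H[1],.19]); plan(frame(-9.5,0),[H[0],H[1],.104],A)
E
```

```text
[0.57413508 0.12180019 0.37683501] [ 0.21  0.11  1.66 -0.09  1.46  1.99]
330 193 [0.5965 0.1094 0.0553]
345 200 [0.519  0.1179 0.056 ]
375 185 [ 0.4802 -0.0257  0.0736]
365 190 [0.4928 0.0249 0.0684]
392 178 [ 0.449  -0.1     0.0851]
0.085 40 [0.5373 0.108  0.0929]
0.1 37 [0.5399 0.112  0.1079]
0.115 52 [0.5414 0.1088 0.1228]
0.13 35 [0.545  0.1048 0.1371]
0.145 6 [0.5466 0.1067 0.1545]
0.16 2 [0.5494 0.1063 0.1635]
0.175 0 
[0.51134171 0.29507771]
rows 6 row [-0.49 -0.95  0.97  0.19  0.08 -0.05] target [0.5113 0.2951 0.19  ]
rows 3 row [ 0.   -0.    0.96  0.   -0.   -0.  ] target [0.5113 0.2951 0.104 ]
```

jog_arm(
  increments=[
    [[-0.49,-0.9,0.97,0.19,0.08,-0.05,1],[-0.49,-0.95,0.97,0.19,0.08,-0.05,1],[-0.49,-0.95,0.97,0.19,0.08,-0.05,1],[-0.49,-0.95,0.97,0.19,0.08,-0.05,1],[-0.49,-0.95,0.97,0.19,0.08,-0.05,1]],
  ],
)

```text
time: 8.42
tool_pos: [0.5183, 0.2581, 0.2183]
tcp_rot: [3.11, -0.271, -0.026]
wrist_force: [1.3, 0.7, -0.1]
width: 0.998
grip_force: 0.0
```

jog_arm(
  increments=[
    [[-0.49,-0.9,0.97,0.19,0.08,-0.05,1],[0,0,0,0,0,0,1],[0,0,0,0,0,0,1],[0,0,0,0,0,0,1],[0,0,0,0,0,0,1]],
  ],
)

```text
time: 8.83
tool_pos: [0.5108, 0.2854, 0.1928]
tcp_rot: [-3.13, 0.264, 0.005]
wrist_force: [0.5, 0.2, -0.1]
width: 1.003
grip_force: 0.0
```

```bash
python3 - <<'E'
from h import *
print(read_state()['q'].round(2))
A=plan(frame(-9.5,0),[.511,.2942,.19]); plan(frame(-9.5,0),[.511,.2942,.106],A)
p,d=viewer.read_camera("scene"); cv2.imwrite("pics/sc5.png",cv2.resize(p[180:260,290:390],None,fx=7,fy=7))
P=cloud("scene",d); 
m=(np.abs(P[...,0]-.51)<.03)&(np.abs(P[...,1]-.294)<.03)&(P[...,2]>.035)&(P[...,2]<.072)
print(m.sum(),P[m].mean(0),P[m].min(0),P[m].max(0))
E
```

```text
[0.47 0.19 1.91 0.   1.05 2.2 ]
rows 1 row [-0.04 -0.29  0.09 -0.    0.03 -0.03] target [0.511  0.2942 0.19  ]
rows 3 row [-0.   -0.    0.93  0.   -0.   -0.  ] target [0.511  0.2942 0.106 ]
75 [0.50486777 0.29924751 0.05443041] [0.4908569  0.29220476 0.03507587] [0.52487375 0.30439669 0.06926861]
```

View pics/sc5.png

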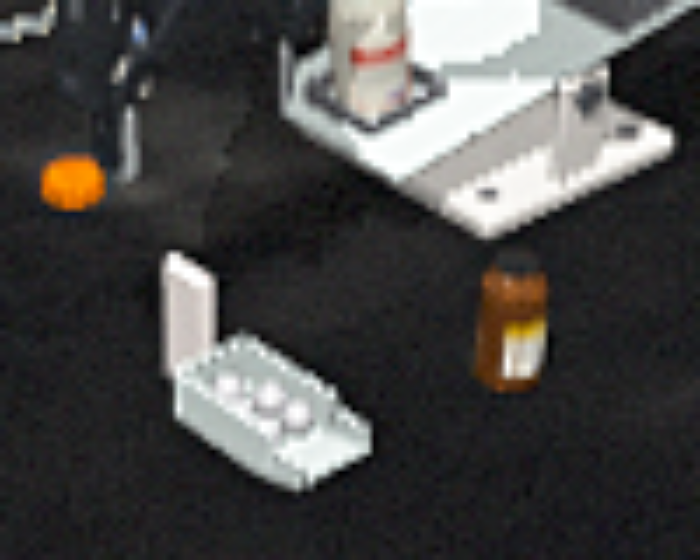

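The bottle stands in the bay at (370,70). The scoop is undisturbed, with its handle at (190,315), and I'm right above it. I'll descend and grip.

jog_arm(
  increments=[
    [[-0.03,-0.15,0.4,0,0.03,-0.03,1],[0,-0.15,0.6,0,0,0,1],[0,0,0.7,0,0,0,1],[0,0,0.7,0,0,0,1],[0,0,0.49,0,0,0,1]],
  ],
)

```text
time: 9.3
tool_pos: [0.51, 0.2942, 0.1033]
tcp_rot: [3.13, -0.26, -0.004]
wrist_force: [-0.2, 0.2, 0.0]
width: 1.0
grip_force: 0.0
```

jog_arm(
  increments=[
    [[0,0,0,0,0,0,0.6],[0,0,0,0,0,0,0.2],[0,0,0,0,0,0,-0.3],[0,0,0,0,0,0,-0.6],[0,0,0,0,0,0,-1]],
  ],
  force=80,
)

```text
time: 9.72
tool_pos: [0.5112, 0.2952, 0.1065]
tcp_rot: [-3.13, 0.259, -0.001]
wrist_force: [0.4, -0.1, 0.6]
width: 0.295
grip_force: 0.0
```

jog_arm(
  increments=[
    [[0,0,0,0,0,0,-1],[0,0,0,0,0,0,-1],[0,0,0,0,0,0,-1],[0,0,0,0,0,0,-1],[0,0,0,0,0,0,-1]],
  ],
)

```text
time: 10.13
tool_pos: [0.511, 0.2952, 0.1063]
tcp_rot: [-3.13, 0.258, 0.0]
wrist_force: [-0.4, -0.6, 6.8]
width: 0.105
grip_force: 78.6
```

jog_arm(
  increments=[
    [[0,0,-0.2,0,0,0,-1],[0,0,-0.45,0,0,0,-1],[0,0,-0.7,0,0,0,-1],[0,0,-1,0,0,0,-1],[0,0,-1,0,0,0,-1]],
  ],
)

```text
time: 10.55
tool_pos: [0.5091, 0.2942, 0.2057]
tcp_rot: [3.129, -0.258, -0.008]
wrist_force: [0.8, -0.6, -0.5]
width: 0.108
grip_force: 77.8
```

jog_arm(
  increments=[
    [[0,0,-1,0,0,0,-1],[0,0,-1,0,0,0,-1],[0,0,-0.7,0,0,0,-1],[0,0,-0.45,0,0,0,-1],[0,0,-0.2,0,0,0,-1]],
  ],
)

```text
time: 10.97
tool_pos: [0.5112, 0.2952, 0.3092]
tcp_rot: [-3.129, 0.258, -0.002]
wrist_force: [0.8, -0.7, -1.2]
width: 0.1
grip_force: 77.9
```

```bash
python3 - <<'E'
from h import *
s=read_state(); print(s['tool_pos'],s['width'],s['wrist_force'],s['q'].round(2))
p,d=viewer.read_camera("scene"); cv2.imwrite("pics/sc6.png",cv2.resize(p[110:210,280:400],None,fx=6.5,fy=6))
plan(frame(-11.4,0),[.6454,-.1013,.31])
E
```

```text
[0.51116156 0.29524044 0.3092019 ] 0.09955586715092694 [ 0.78471759 -0.68043153 -1.18243467] [0.48 0.1  1.79 0.   1.25 2.22]
rows 13 row [ 0.52  0.94 -0.   -0.   -0.    0.03] target [ 0.6454 -0.1013  0.31  ]
```

View pics/sc6.png

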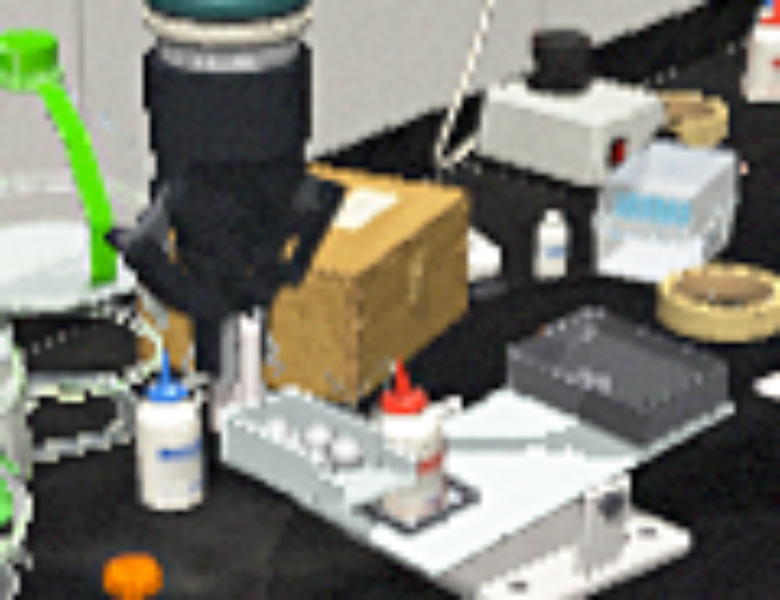

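The scoop is held level at (310,440) with its balls inside. I'll check clearance to the cardboard box before carrying.

```bash
python3 - <<'E'
from h import *
P=cloud("top",np.load("top0.npy"))[80:150,395:475].reshape(-1,3); Q=P[P[:,2]>.03]
print(len(Q),Q.min(0).round(3),Q.max(0).round(3)); K=Q[Q[:,0]<.72]; print(len(K), K.mean(0) if len(K) else '')
E
```

```text
3495 [ 0.338 -0.284  0.03 ] [0.935 0.188 1.455]
27 [0.33792108 0.18791612 1.45458924]
```

jog_arm(
  increments=[
    [[0.13,0.23,0,0,0,0,-1],[0.26,0.47,0,0,0,0.03,-1],[0.39,0.7,0,0,0,0.03,-1],[0.52,0.94,0,0,0,0.03,-1],[0.52,0.94,0,0,0,0.03,-1]],
  ],
)

```text
time: 11.43
tool_pos: [0.5467, 0.1872, 0.3028]
tcp_rot: [3.127, -0.275, -0.01]
wrist_force: [0.5, -1.0, -2.6]
width: 0.105
grip_force: 77.9
```

jog_arm(
  increments=[
    [[0.52,0.94,0,0,0,0.03,-1],[0.52,0.94,0,0,0,0.03,-1],[0.52,0.94,0,0,0,0.03,-1],[0.52,0.94,0,0,0,0.03,-1],[0.52,0.94,0,0,0,0.03,-1]],
  ],
)

```text
time: 11.85
tool_pos: [0.5976, 0.0336, 0.3027]
tcp_rot: [3.126, -0.303, -0.011]
wrist_force: [0.8, 0.9, -2.2]
width: 0.104
grip_force: 77.9
```

jog_arm(
  increments=[
    [[0.52,0.94,0,0,0,0.03,-1],[0.52,0.94,0,0,0,0.03,-1],[0.39,0.7,0,0,0,0.03,-1],[0.26,0.47,0,0,0,0,-1],[0.13,0.23,0,0,0,0,-1]],
  ],
)

```text
time: 12.27
tool_pos: [0.6323, -0.0739, 0.3032]
tcp_rot: [3.124, -0.321, -0.01]
wrist_force: [-0.2, -0.4, -2.1]
width: 0.107
grip_force: 78.0
```

```bash
python3 - <<'E'
from h import *
s=read_state(); print(s['tool_pos'],s['q'].round(2))
A=plan(frame(-11.4,0),[.6454,-.1013,.29]); plan(frame(-11.4,0),[.6454,-.1013,.232],A)
E
```

```text
[ 0.63233553 -0.07386661  0.30320131] [-0.15  0.2   1.69 -0.    1.26  1.62]
rows 1 row [ 0.61  0.81  0.44  0.01  0.06 -0.05] target [ 0.6454 -0.1013  0.29  ]
rows 2 row [-0.    0.    0.97 -0.   -0.   -0.  ] target [ 0.6454 -0.1013  0.232 ]
```

jog_arm(
  increments=[
    [[0.15,0.2,0.15,0,0.01,-0.01,-1],[0.15,0.2,0.3,0,0.01,-0.01,-1],[0.15,0.2,0.3,0,0.01,-0.01,-1],[0.15,0.2,0.25,0,0.01,-0.01,-1],[0,0,0.1,0,0,0,-1]],
  ],
)

```text
time: 12.68
tool_pos: [0.6453, -0.0988, 0.2701]
tcp_rot: [3.125, -0.31, -0.002]
wrist_force: [-0.8, 0.2, -2.9]
width: 0.106
grip_force: 78.0
```

jog_arm(
  increments=[
    [[0,0,0,0,0,0,-1],[0,0,0,0,0,0,-1],[0,0,0,0,0,0,-1],[0,0,0,0,0,0,-1],[0,0,0,0,0,0,-1]],
  ],
)

```text
time: 13.1
tool_pos: [0.646, -0.0982, 0.2736]
tcp_rot: [3.125, -0.31, 0.005]
wrist_force: [-0.1, 0.3, -1.0]
width: 0.107
grip_force: 78.0
```

```bash
python3 - <<'E'
from h import *
s=read_state(); print(s['tool_pos'])
plan(frame(-11.4,0),[.6454,-.1013,.232])
ims=[]
for n,(u,v) in dict(top=(415,200),scene=(375,170)).items():
    p,d=viewer.read_camera(n); np.save(n+"7.npy",d); cv2.imwrite(f"pics/{n}7.png",p); ims.append(cv2.resize(p[v-40:v+40,u-35:u+35],None,fx=5.7,fy=5.7))
cv2.imwrite("pics/pan7.png",np.hstack(ims))
E
```

```text
[ 0.64600887 -0.09823653  0.27360947]
rows 2 row [-0.    0.05  0.69  0.   -0.02  0.01] target [ 0.6454 -0.1013  0.232 ]
```

View pics/pan7.png

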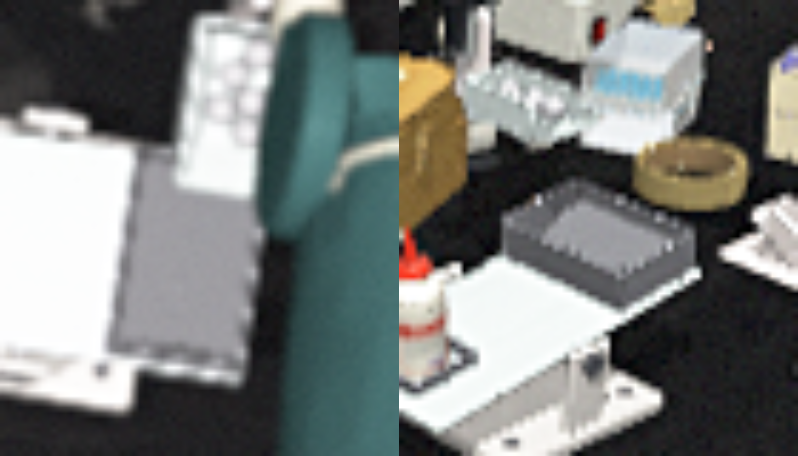

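The top crop shows the lip edge at (175–265,190), centred over the +x end of the pan (115–262, 150–380). The scoop is level with all the balls at its back. I'll lower it so the lip is close over the pan. I have now viewed 11 pictures counting crops, one over the limit of 10, so from here I check by numbers only.

jog_arm(
  increments=[
    [[0,0.03,0.15,0,0,0,-1],[0,0.03,0.35,0,0,0,-1],[0,0.03,0.4,0,0,0,-1],[0,0,0.35,0,0,0,-1],[0,0,0.15,0,0,0,-1]],
  ],
)

```text
time: 13.62
tool_pos: [0.6437, -0.1011, 0.2272]
tcp_rot: [3.126, -0.311, -0.005]
wrist_force: [-0.1, 0.2, -1.6]
width: 0.107
grip_force: 78.0
```

jog_arm(
  increments=[
    [[0,0,0,0,0,0,-1],[0,0,0,0,0,0,-1],[0,0,0,0,0,0,-1],[0,0,0,0,0,0,-1],[0,0,0,0,0,0,-1]],
  ],
)

```text
time: 14.03
tool_pos: [0.6458, -0.1013, 0.2317]
tcp_rot: [3.125, -0.311, 0.006]
wrist_force: [0.6, 0.3, -2.3]
width: 0.104
grip_force: 78.0
```

```bash
python3 - <<'E'
from h import *
s=read_state(); A=cur(); print(s['tool_pos'],s['wrist_force'],A[:3,:3].round(3).tolist())
p,d=viewer.read_camera("scene"); P=cloud("scene",d)
X=(P-A[:3,3])@A[:3,:3]  # scoop coords relative to tool: x along scoop x, y reversed, z down
m=(X[...,0]>-.115)&(X[...,0]<-.02)&(np.abs(X[...,1])<.03)&(X[...,2]>.06)&(X[...,2]<.125)
for x in np.arange(-.115,-.02,.012):
    k=m&(X[...,0]>x)&(X[...,0]<x+.012)
    if k.sum(): print(round(x,3),k.sum(),"z",P[k][:,2].min().round(4),P[k][:,2].max().round(4),"y",X[k][:,1].min().round(3),X[k][:,1].max().round(3))
ex=np.array([.98,-.198,0]);ey=np.array([.198,.98,0]);O=np.array([.533,.004,0])
Y=np.stack([(P-O)@ex,(P-O)@ey,P[...,2]],-1)
for y in (-.12,-.11,-.1,-.09,-.08,-.07,-.06,-.05,-.04):
    k=(np.abs(Y[...,1]-y)<.005)&(Y[...,0]<0)&(Y[...,0]>-.065)&(Y[...,2]>.06)
    print(y,k.sum(),Y[k][:,2].max().round(4) if k.sum() else '',Y[k][:,0].min().round(3) if k.sum() else '')
# pivot-tip plan about lip
lip=A[:3,3]+A[:3,:3]@np.array([-.104,0,.096]); print("lip",lip, (lip-O)@ex,(lip-O)@ey)
for dz in(0,.006):
  L=lip.copy(); L[2]-=dz
  for th in(15,30,45):
    R=A[:3,:3]@Rn.from_euler('y',th,degrees=True).as_matrix(); print(dz,th); plan(R,L-R@np.array([-.104,0,.096]))
E
```

```text
[ 0.64580678 -0.10131752  0.23172657] [ 0.62217493  0.33516385 -2.30746297] [[0.98, -0.197, 0.003], [-0.197, -0.98, -0.002], [0.004, 0.001, -1.0]]
-0.115 17 z 0.1091 0.147 y -0.024 0.03
-0.103 22 z 0.1206 0.1466 y -0.025 0.028
-0.091 42 z 0.1078 0.1519 y -0.029 0.03
-0.079 41 z 0.107 0.1537 y -0.026 0.023
-0.067 28 z 0.1256 0.1528 y -0.025 0.023
-0.055 26 z 0.1248 0.1539 y -0.026 0.022
-0.043 24 z 0.1237 0.151 y -0.026 0.025
-0.031 29 z 0.1256 0.1694 y -0.028 0.026
-0.12 15 0.1181 -0.057
-0.11 55 0.1208 -0.061
-0.1 34 0.1153 -0.062
-0.09 34 0.1164 -0.061
-0.08 23 0.5478 -0.065
-0.07 20 0.6229 -0.064
-0.06 40 0.6427 -0.063
-0.05 63 0.6375 -0.065
-0.04 126 0.6295 -0.064
lip [ 0.54417338 -0.08099193  0.1353444 ] 0.027778312770897966 -0.0810797632388698
0 15
rows 3 row [-0.29  0.   -0.29 -0.    0.83  0.  ] target [ 0.6179 -0.0957  0.2553]
0 30
rows 6 row [-0.29  0.   -0.29 -0.    0.83  0.  ] target [ 0.585  -0.0891  0.2706]
0 45
rows 8 row [-0.33  0.   -0.32 -0.    0.94  0.  ] target [ 0.5492 -0.0819  0.2768]
0.006 15
rows 3 row [-0.3   0.   -0.22 -0.    0.83  0.  ] target [ 0.6179 -0.0957  0.2493]
0.006 30
rows 6 row [-0.3   0.   -0.26 -0.    0.83  0.  ] target [ 0.585  -0.0891  0.2646]
0.006 45
rows 8 row [-0.34  0.   -0.3  -0.    0.94  0.  ] target [ 0.5492 -0.0819  0.2708]
```

The lip is at z=0.135 m, about 18 mm over the wall tops (0.117), and the scoop is level. I'll lower it 4 mm more, then tip slowly about the lip.

jog_arm(
  increments=[
    [[0,0,0.1,0,0,0,-1],[0,0,0.04,0,0,0,-1],[0,0,0,0,0,0,-1],[0,0,0,0,0,0,-1],[0,0,0,0,0,0,-1]],
  ],
)

```text
time: 14.5
tool_pos: [0.6453, -0.1013, 0.2265]
tcp_rot: [3.125, -0.311, 0.003]
wrist_force: [-0.5, 0.6, -2.5]
width: 0.105
grip_force: 78.0
```

jog_arm(
  increments=[
    [[-0.14,0,-0.14,0,0.4,0,-1],[-0.14,0,-0.14,0,0.4,0,-1],[-0.14,0,-0.14,0,0.4,0,-1],[-0.14,0,-0.14,0,0.4,0,-1],[-0.14,0,-0.14,0,0.4,0,-1]],
  ],
)

```text
time: 14.92
tool_pos: [0.6229, -0.0968, 0.2461]
tcp_rot: [3.087, -0.307, 0.331]
wrist_force: [-0.2, -0.7, -1.6]
width: 0.103
grip_force: 78.0
```

jog_arm(
  increments=[
    [[-0.14,0,-0.14,0,0.4,0,-1],[-0.14,0,-0.12,0,0.4,0,-1],[-0.14,0,-0.12,0,0.4,0,-1],[-0.14,0,-0.12,0,0.4,0,-1],[-0.14,0,-0.12,0,0.4,0,-1]],
  ],
)

```text
time: 15.33
tool_pos: [0.5978, -0.0917, 0.2578]
tcp_rot: [3.016, -0.3, 0.648]
wrist_force: [0.0, 0.6, -3.0]
width: 0.105
grip_force: 78.0
```

```bash
python3 - <<'E'
from h import *
A=cur(); lip=A[:3,3]+A[:3,:3]@np.array([-.104,0,.096]); print("lip",lip.round(4),"pitch",np.degrees(np.arcsin(A[2,0])),read_state()['wrist_force'])
E
```

```text
lip [ 0.5435 -0.0809  0.1276] pitch 24.239881223536322 [ 0.04384561  0.63235393 -3.04716713]
```

jog_arm(
  increments=[
    [[-0.14,0,-0.13,0,0.4,0,-1],[-0.14,0,-0.13,0,0.4,0,-1],[-0.14,0,-0.13,0,0.4,0,-1],[-0.14,0,-0.13,0,0.4,0,-1],[-0.14,0,-0.13,0,0.4,0,-1]],
  ],
)

```text
time: 15.75
tool_pos: [0.5707, -0.0862, 0.265]
tcp_rot: [2.913, -0.289, 0.954]
wrist_force: [0.1, 0.7, -0.8]
width: 0.106
grip_force: 78.2
```

jog_arm(
  increments=[
    [[-0.14,0,-0.14,0,0.4,0,-1],[-0.14,0,-0.14,0,0.4,0,-1],[-0.14,0,-0.14,0,0.4,0,-1],[-0.14,0,-0.14,0,0.4,0,-1],[0,0,0,0,0,0,-1]],
  ],
)

```text
time: 16.17
tool_pos: [0.5455, -0.0812, 0.2648]
tcp_rot: [2.813, -0.279, 1.182]
wrist_force: [-0.2, -1.1, -2.4]
width: 0.105
grip_force: 78.2
```

jog_arm(
  increments=[
    [[0,0,0,0,0,0,-1],[0,0,0,0,0,0,-1],[0,0,0,0,0,0,-1],[0,0,0,0,0,0,-1],[0,0,0,0,0,0,-1]],
  ],
)

```text
time: 16.58
tool_pos: [0.5484, -0.0818, 0.2669]
tcp_rot: [2.811, -0.279, 1.186]
wrist_force: [-0.6, -0.5, -0.1]
width: 0.106
grip_force: 78.2
```

jog_arm(
  increments=[
    [[0,0,0,0,0,0,-1],[0,0,0,0,0,0,-1],[0,0,0,0,0,0,-1],[0,0,0,0,0,0,-1],[0,0,0,0,0,0,-1]],
  ],
)

```text
time: 17.0
tool_pos: [0.5478, -0.0816, 0.2664]
tcp_rot: [2.812, -0.279, 1.185]
wrist_force: [-0.8, -0.2, 0.0]
width: 0.105
grip_force: 78.2
```

```bash
cat >> h.py <<'E'
def tray(P):
    ex=np.array([.98,-.198,0]);ey=np.array([.198,.98,0]);O=np.array([.533,.004,0])
    Y=np.stack([(P-O)@ex,(P-O)@ey,P[...,2]],-1)
    m=(np.abs(Y[...,0])<.055)&(Y[...,1]>-.03)&(Y[...,1]<.05)&(np.abs(Y[...,2]-.07)<.02)
    k=np.polyfit(Y[m][:,1],Y[m][:,2],1); print("tray n",m.sum(),"slope",k.round(4)); return Y
E
python3 - <<'E'
from h import *
A=cur(); lip=A[:3,3]+A[:3,:3]@np.array([-.104,0,.096]); print("lip",lip.round(4),"pitch",np.degrees(np.arcsin(A[2,0])),read_state()['wrist_force'],read_state()['time'])
for n in("scene","top"):
    p,d=viewer.read_camera(n); cv2.imwrite(f"pics/{n}8.png",p); np.save(n+"8.npy",d); Y=tray(cloud(n,d))
tray(cloud("scene",np.load("scene7.npy")))
E
```

```text
lip [ 0.5439 -0.081   0.1249] pitch 45.714028878396995 [-0.76713176 -0.21921752  0.04856275] 17.0
tray n 225 slope [-0.0075  0.0699]
tray n 816 slope [-0.0052  0.0704]
tray n 284 slope [-0.1436  0.0702]
```

The tray slope went from -0.144 to about -0.006, so it is level. A missing ball would leave 0.037 rad. I'll lift straight up, then level the scoop.

jog_arm(
  increments=[
    [[0.2,0,-0.2,0,0,0,-1],[0.45,0,-0.44,0,0,0,-1],[0.55,0,-0.54,0,0,0,-1],[0.55,0,-0.54,0,0,0,-1],[0.55,0,-0.54,0,0,0,-1]],
  ],
)

```text
time: 17.52
tool_pos: [0.5473, -0.0814, 0.3649]
tcp_rot: [2.811, -0.279, 1.186]
wrist_force: [0.1, -0.6, -0.5]
width: 0.102
grip_force: 78.2
```

```bash
python3 - <<'E'
from h import *
print(read_state()['tool_pos'])
A=plan(frame(-11.4,0),[.6,.03,.35]); B=plan(frame(-9.5,0),[.511,.2952,.30],A); plan(frame(-9.5,0),[.511,.2952,.1075],B)
p,d=viewer.read_camera("scene"); Y=tray(cloud("scene",d)); h=cv2.cvtColor(p,cv2.COLOR_BGR2HSV)
m=(np.abs(Y[...,0])<.054)&(np.abs(Y[...,1]+.085)<.033)&(Y[...,2]>.07)&(Y[...,2]<.1)&(h[...,2]>150)
n,l,st,c=cv2.connectedComponentsWithStats(m.astype(np.uint8)); print(n-1,st[1:,4],c[1:].round(1).tolist())
E
```

```text
[ 0.54725681 -0.08142859  0.36491251]
rows 8 row [ 0.09 -0.5   0.11  0.   -0.95  0.  ] target [0.6  0.03 0.35]
rows 9 row [-0.5  -0.91  0.19  0.    0.   -0.04] target [0.511  0.2952 0.3   ]
rows 7 row [-0.   -0.    0.92  0.   -0.   -0.  ] target [0.511  0.2952 0.1075]
tray n 230 slope [0.0038 0.0699]
1 [92] [[375.8, 173.5]]
```

jog_arm(
  increments=[
    [[0.09,-0.5,0.11,0,-0.95,0,-1],[0.09,-0.5,0.11,0,-0.95,0,-1],[0.09,-0.5,0.11,0,-0.95,0,-1],[0.09,-0.5,0.11,0,-0.95,0,-1],[0.09,-0.5,0.11,0,-0.95,0,-1]],
  ],
)

```text
time: 17.98
tool_pos: [0.5827, -0.0111, 0.3589]
tcp_rot: [3.062, -0.304, 0.461]
wrist_force: [0.4, -0.2, -0.5]
width: 0.107
grip_force: 78.2
```

jog_arm(
  increments=[
    [[0.09,-0.5,0.11,0,-0.95,0,-1],[0.09,-0.5,0.11,0,-0.95,0,-1],[0.09,-0.5,0.11,0,-0.95,0,-1],[0,0,0,0,0,0,-1],[0,0,0,0,0,0,-1]],
  ],
)

```text
time: 18.4
tool_pos: [0.6018, 0.0305, 0.348]
tcp_rot: [3.125, -0.309, 0.003]
wrist_force: [-0.6, -0.5, -1.5]
width: 0.107
grip_force: 78.2
```

```bash
python3 - <<'E'
from h import *
print(read_state()['tool_pos'])
B=plan(frame(-9.5,0),[.511,.2952,.30]); plan(frame(-9.5,0),[.511,.2952,.1075],B)
E
```

```text
[0.60179857 0.03046852 0.34801997]
rows 9 row [-0.51 -0.9   0.18  0.   -0.   -0.03] target [0.511  0.2952 0.3   ]
rows 7 row [-0.   -0.    0.92  0.   -0.   -0.  ] target [0.511  0.2952 0.1075]
```

jog_arm(
  increments=[
    [[-0.51,-0.9,0.1,0,0,-0.03,-1],[-0.51,-0.9,0.1,0,0,-0.03,-1],[-0.51,-0.9,0.1,0,0,-0.03,-1],[-0.51,-0.9,0.2,0,0,-0.03,-1],[-0.51,-0.9,0.2,0,0,-0.03,-1]],
  ],
)

```text
time: 18.82
tool_pos: [0.5503, 0.1775, 0.329]
tcp_rot: [3.128, -0.288, 0.01]
wrist_force: [0.5, 0.2, -1.4]
width: 0.11
grip_force: 78.3
```

jog_arm(
  increments=[
    [[-0.51,-0.9,0.2,0,0,-0.03,-1],[-0.51,-0.9,0.2,0,0,-0.03,-1],[-0.51,-0.9,0.2,0,0,-0.03,-1],[-0.51,-0.9,0.2,0,0,-0.03,-1],[0,0,0,0,0,0,-1]],
  ],
)

```text
time: 19.23
tool_pos: [0.5073, 0.2975, 0.3032]
tcp_rot: [-3.129, 0.261, -0.003]
wrist_force: [-0.4, -0.3, -1.1]
width: 0.102
grip_force: 78.4
```

jog_arm(
  increments=[
    [[0,0,0.3,0,0,0,-1],[0,0,0.6,0,0,0,-1],[0,0,0.9,0,0,0,-1],[0,0,0.9,0,0,0,-1],[0,0,0.9,0,0,0,-1]],
  ],
)

```text
time: 19.65
tool_pos: [0.511, 0.2925, 0.1955]
tcp_rot: [3.13, -0.269, 0.009]
wrist_force: [1.2, 0.8, -0.1]
width: 0.108
grip_force: 78.5
```

```bash
python3 - <<'E'
from h import *
print(read_state()['tool_pos'])
plan(frame(-9.5,0),[.511,.2952,.1075])
E
```

```text
[0.51104921 0.29246203 0.19546482]
rows 3 row [-0.01 -0.03  0.98 -0.   -0.02 -0.02] target [0.511  0.2952 0.1075]
```

jog_arm(
  increments=[
    [[0,0,0.8,0,-0.02,-0.02,-1],[0,0,0.8,0,-0.02,-0.02,-1],[0,0,0.5,0,0,0,-1],[0,0,0.2,0,0,0,-1],[0,0,0,0,0,0,-1]],
  ],
)

```text
time: 20.07
tool_pos: [0.5096, 0.2921, 0.125]
tcp_rot: [3.128, -0.262, -0.006]
wrist_force: [0.1, -0.5, -1.1]
width: 0.109
grip_force: 78.4
```

jog_arm(
  increments=[
    [[0,0,0.1,0,0,0,-1],[0,0,0,0,0,0,-1],[0,0,0,0,0,0,-1],[0,0,0,0,0,0,-1],[0,0,0,0,0,0,-1]],
  ],
)

```text
time: 20.48
tool_pos: [0.511, 0.2945, 0.1247]
tcp_rot: [-3.131, 0.26, 0.001]
wrist_force: [-0.8, -0.1, -1.0]
width: 0.107
grip_force: 78.4
```

Now 18 mm to go to the bench.

jog_arm(
  increments=[
    [[0,0,0.2,0,0,0,-1],[0,0,0.2,0,0,0,-1],[0,0,0.12,0,0,0,-1],[0,0,0.06,0,0,0,-1],[0,0,0,0,0,0,-1]],
  ],
)

```text
time: 20.9
tool_pos: [0.51, 0.2941, 0.1063]
tcp_rot: [3.129, -0.26, -0.006]
wrist_force: [-2.7, -1.1, 5.1]
width: 0.106
grip_force: 79.3
```

jog_arm(
  increments=[
    [[0,0,0.02,0,0,0,-1],[0,0,0,0,0,0,-1],[0,0,0,0,0,0,-1],[0,0,0,0,0,0,-1],[0,0,0,0,0,0,-1]],
  ],
)

```text
time: 21.32
tool_pos: [0.51, 0.2941, 0.1063]
tcp_rot: [3.129, -0.26, -0.005]
wrist_force: [-3.8, -1.3, 9.0]
width: 0.101
grip_force: 80.2
```

The scoop is on the bench: contact force is 9 N at the same height where I gripped it. I'll release and retreat upward.

jog_arm(
  increments=[
    [[0,0,-0.02,0,0,0,-0.7],[0,0,0,0,0,0,-0.4],[0,0,0,0,0,0,0],[0,0,0,0,0,0,0.5],[0,0,0,0,0,0,0.8]],
  ],
)

```text
time: 21.73
tool_pos: [0.5103, 0.2941, 0.1059]
tcp_rot: [3.13, -0.26, -0.004]
wrist_force: [0.5, 0.2, -0.1]
width: 0.711
grip_force: 0.0
```

jog_arm(
  increments=[
    [[0,0,0,0,0,0,0.8],[0,0,-0.3,0,0,0,0.8],[0,0,-0.6,0,0,0,0.8],[0,0,-0.9,0,0,0,0.8],[0,0,-1,0,0,0,0.8]],
  ],
)

```text
time: 22.15
tool_pos: [0.5095, 0.2937, 0.19]
tcp_rot: [3.128, -0.26, -0.008]
wrist_force: [-0.2, 0.5, -0.1]
width: 0.899
grip_force: 0.0
```

jog_arm(
  increments=[
    [[0,0,-1,0,0,0,0.8],[0,0,-1,0,0,0,0.8],[0,0,-0.6,0,0,0,0.8],[0,0,-0.2,0,0,0,0.8],[0,0,0,0,0,0,0.8]],
  ],
)

```text
time: 22.57
tool_pos: [0.5118, 0.2948, 0.2772]
tcp_rot: [-3.129, 0.26, -0.003]
wrist_force: [-0.1, 0.1, 0.4]
width: 0.899
grip_force: 0.0
```

```bash
python3 - <<'E'
from h import *
s=read_state(); print(s['tool_pos'],s['wrist_force'],s['width'])
for n in("scene","top"):
    p,d=viewer.read_camera(n); P=cloud(n,d); Y=tray(P)
    k=(np.abs(P[...,0]-.511)<.03)&(np.abs(P[...,1]-.295)<.03)&(P[...,2]>.03)&(P[...,2]<.09); print(n,"handle",k.sum(),P[k].mean(0).round(3) if k.sum() else '',P[k][:,2].max() if k.sum() else '')
    k=(P[...,0]>.39)&(P[...,0]<.495)&(np.abs(P[...,1]-.303)<.035)&(P[...,2]>.005); print("trough n",k.sum(),P[k].min(0).round(3),P[k].max(0).round(3))
    k=(np.abs(P[...,0]-.55)<.035)&(np.abs(P[...,1]-.088)<.035)&(P[...,2]>.085)&(P[...,2]<.2); print("bottle n",k.sum(),P[k].mean(0).round(3),"top",P[k][P[k][:,2].argmax()].round(3))
    k=(np.abs(Y[...,0])<.052)&(np.abs(Y[...,1]+.085)<.032)&(Y[...,2]>.06)&(Y[...,2]<.11)
    z=np.zeros((400,640),np.uint8); g=cv2.cvtColor(p,cv2.COLOR_BGR2GRAY); z[k]=g[k]; v,u=np.nonzero(k)
    c=z[v.min():v.max()+1,u.min():u.max()+1]; 
    if n=="top":
        for r in c: print(' '.join(f"{x:3d}" for x in r))
E
```

```text
[0.51178754 0.29480687 0.27717539] [-0.06473925  0.08257408  0.3966313 ] 0.8987256843508824
tray n 228 slope [-0.0096  0.0698]
scene handle 80 [0.503 0.299 0.051] 0.07006946233627499
trough n 1818 [0.39  0.268 0.005] [0.495 0.338 0.604]
bottle n 209 [0.54  0.102 0.122] top [0.547 0.091 0.177]
tray n 815 slope [-0.0091  0.0706]
top handle 38 [0.504 0.293 0.059] 0.07297565188955235
trough n 1316 [0.39  0.268 0.005] [0.495 0.338 0.61 ]
bottle n 169 [0.545 0.091 0.137] top [0.548 0.089 0.182]
  0   0   0   0   0 112   0   0   0   0   0   0   0   0   0   0   0   0   0   0   0   0   0   0
  0   0   0   0 108 114 115 115   0   0   0   0   0   0   0   0   0   0   0   0   0   0   0   0
  0   0   0   0 115   0 119 115 114 114 117 114 115 108   0   0   0   0   0   0   0   0   0   0
  0   0   0   0 133 127 133 122 114 112 117 116 113 110 108 107 109 110 106 105   0   0   0 157
  0   0   0   0 132 140 148 137 116 117 114 114 114 110 109 108 110 107 107 109 109 108 116 138
  0   0   0   0 130 147 150 142 123   0 117 114 115 110 105 108 107 106 109 109 106 107 108 115
  0   0   0   0 129 148 153 14
[... 2053 characters left out ...]
 109 107 104   0   0   0   0
101 109 116 116 115 114 116 117 114 115 105 108 108 107 108 107 107 108 107 108 106   0   0   0
114 113 117 116 112 115 118 115 116 114 109 108 110 105 109 107 110 106 109 108   0   0   0   0
118 114 115 113 115 117 117 113 114 110 109 109 108 108 103 108 105 107 110 109   0   0   0   0
111 116 122 118 116 115 111 115 116 113 108   0 110 109 107 107 106 106 109 109   0   0   0   0
  0   0   0   0   0 106 109 114 118 114 107 107 108 105 108 107 108 108 109 108   0   0   0   0
  0   0   0   0   0   0   0   0   0   0   0  97 105 111 108 111 106 107 105 107   0   0   0   0
  0   0   0   0   0   0   0   0   0   0   0   0   0   0   0   0   0 101 100 108   0   0   0   0
```

Five separate balls show up in the pan. I'll check the tray level against the empty baseline after a short wait.

jog_arm(
  increments=[
    [[0,0,-0.5,0,0,0,1],[0,0,-0.5,0,0,0,1],[0,0,0,0,0,0,1],[0,0,0,0,0,0,1],[0,0,0,0,0,0,1]],
  ],
)

```text
time: 23.08
tool_pos: [0.5101, 0.2939, 0.302]
tcp_rot: [3.128, -0.26, -0.008]
wrist_force: [0.6, 0.2, -0.1]
width: 1.0
grip_force: 0.0
```

jog_arm(
  increments=[
    [[0,0,0,0,0,0,1],[0,0,0,0,0,0,1],[0,0,0,0,0,0,1],[0,0,0,0,0,0,1],[0,0,0,0,0,0,1]],
  ],
)

```text
time: 23.5
tool_pos: [0.5107, 0.2942, 0.3039]
tcp_rot: [3.13, -0.26, -0.004]
wrist_force: [0.1, -0.2, 0.9]
width: 1.0
grip_force: 0.0
```

```bash
python3 - <<'E'
from h import *
for n in("scene","top"):
    tray(cloud(n,np.load(n+"0.npy"))); 
    for i in range(2): p,d=viewer.read_camera(n); Y=tray(cloud(n,d))
for v,u in []: pass
k=(np.abs(Y[...,0])<.05)&(np.abs(Y[...,1]+.085)<.03)&(Y[...,2]>.06)&(Y[...,2]<.14)
g=cv2.cvtColor(p,cv2.COLOR_BGR2GRAY); z=np.where(k,g,0).astype(np.uint8); z=cv2.GaussianBlur(z,(3,3),0)
mx=(z==cv2.dilate(z,np.ones((5,5))))&(z>150)
for v,u in np.argwhere(mx):
    q=ray("top",u,v,.088)-[.533,.004,0]; print(u,v,z[v,u],"rocker xy",round(q@[.98,-.198,0],4),round(q@[.198,.98,0],4),"z",Y[v-1:v+2,u-1:u+2,2].max().round(4))
E
```

```text
tray n 249 slope [0.0015 0.0699]
tray n 230 slope [-0.0105  0.0697]
tray n 229 slope [-0.0056  0.0699]
tray n 813 slope [0.0001 0.0706]
tray n 820 slope [-0.0035  0.0706]
tray n 814 slope [-0.0085  0.0707]
410 193 152 rocker xy 0.0408 -0.0707 z 0.0825
414 197 162 rocker xy 0.0301 -0.0853 z 0.0823
414 198 162 rocker xy 0.0268 -0.0857 z 0.0823
408 202 237 rocker xy 0.0106 -0.0685 z 0.1029
413 202 205 rocker xy 0.0134 -0.0844 z 0.0925
410 207 170 rocker xy -0.0044 -0.0772 z 0.097
416 208 170 rocker xy -0.0043 -0.0966 z 0.0975
412 212 174 rocker xy -0.0193 -0.0858 z 0.0955
```

```bash
python3 -c "
from h import *
print(bot.finish_job())"
```

```text
the job is handed in; nothing more can be done
None
```

The job is handed in at about 24 s of the 72 s allowed: the bottle stands in the bay, all five balls are in the pan, the tray is level to within about 0.01 rad, and the empty scoop stands upright on the bench; I viewed 11 pictures, one over the limit of 10.

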